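# Prop the sample chest's lid open

### The arm

A 6-joint arm with a two-finger parallel gripper is mounted at the origin on the work surface. World frame = base frame: x ahead of the robot, y to its left, z up, the work surface at z = 0. Lengths are in mm, angles in rad, forces in N, time in s.
With the tool pointing down it reaches from about 400 to 925 mm from the base axis. Payload 12.5 kg.
Tool frame: the origin (TCP) lies midway between the tips of the shut fingers; the grasp point (between the pads) lies 19 mm behind it; z points along the fingers, y is the direction in which the jaws open and shut (so a half turn about z gives the same grasp; the last joint's range is limited). The gripper opens to 95 mm and grips with 3 to 60 N. Pads are 20 mm wide; open, the fingers measure 119 mm over their backs; the gripper's body (75 mm by 180 mm) begins 59 mm behind the grasp point.
Start: joints at [1.189, 0.491, 1.559, -0, 1.092, -0.106], TCP at [170.18, 601.403, 214.661] pointing down, gripper open.
Joint ranges: [-3.1, 3.1], [-0.84, 2.19], [0.05, 2.79], [-1.13, 4.28], [0.06, 2.93], [-2.69, 2.69]. Speed limits (rad/s): [2.22, 2.22, 2.79, 3.14, 3.14, 3.14].

### API

Orientations are given as [roll, pitch, yaw] about the fixed x, y, z axes, in that order (R = Rz(yaw) Ry(pitch) Rx(roll)).
In Python, from cell import env gives the robot as it stands.
- The arm moves only by the tool drive_tool, never from a script. Its argument "increments" is a list of rows, each a list of 2 entries, a list of its own where there are three numbers: the shift along the tool's x, y, z as a fraction of full scale, then the turn, a rotation vector about the tool's x, y, z as a fraction of full scale. In form: [[[x, y, z], [ax, ay, az]], ...]. A call has 1 to 5 rows; each row shifts and turns the commanded pose from where the row before left it, along the tool's axes as they then stand; what a row does not reach is not made up. Full scale, the value 1, is 30 mm for a shift and 0.08 rad for a turn. A row lasts 1/12 s, in which the tool goes at most 41.7 mm and 7.16 degrees, less where a joint would pass 70% of its speed; a pose out of reach is approached as far as the arm can. A call with a number of a shift or a turn outside -1 to 1 is refused whole. A call with a gripper value outside its range is refused whole. "jaw" is the opening, from -1 (shut) to 1 (fully open), so that 0 is half open, set as the call begins (left out, the last holds). The fingers move at their own pace and stop on an object; the grip force is fixed at half the most. Time passes only in rows, so rows that do not move let the fingers close. It gives the time, the measured TCP pose, the force and the opening at its end, in the units of the state.
- env.state(): the state, without advancing time (a new reading comes with each control period).
- env.read_camera(name): name is "side" or "top"; returns a dict with "pixels" (400x640x3 uint8, blue, green, red), "vertical_fov" (degrees; the focal length in pixels is half the picture's height over the tangent of half this angle, whatever the lens; pixels are square), "cx", "cy" (the principal point, pixels), "world_to_cam" (4x4, takes a point from world to camera coordinates). Camera axes: x right, y down, z forward; pixel columns grow to the right and rows downward; lengths in mm; the calibration is good to about 2 mm. A picture is of the moment at which its call begins. There is no depth.
- env.job_done(): hands the job in, once; it reports no verdict.
Trained networks look in a picture, given as the dict that the camera call returned (one of the last four; its "shot" number tells which), for a name from the list of things; names that differ only in an ending like _2 or _b are one class to them, and where a whole thing is asked for, a point or a joint stands for the part that bears it (a point fixed in the world has none). Each returns a list of dicts, best first, with "score" (0 to 1); they miss things now and then, are a little off and sometimes report something else, mostly with a low value. They report only what shows in the picture. A call takes as long as a camera call.
- env.boxes_of(target, picture): "point" ([x, y, z] in mm, in world coordinates, good to about 4 mm: the middle of the surface that is visible of it).
- env.tip_of(target, picture): "point" ([x, y, z] in mm, in world coordinates, good to about 4 mm: a listed point, or the origin of a listed thing).
The state is a dict: "t": time; "joints": joint angles; "qvel": joint speeds; "tau": joint torques, N m; "eef_pos": TCP position; "tcp_rot": TCP orientation; "ft_force": force on the tool from outside, world axes, zero at the start; "moment": the same for the moment, N m; "opening": opening from 0.0 (shut) to 1.0 (fully open).
Only numpy, scipy, OpenCV 4.12 (cv2) and the standard library are available. Lean on these libraries where they do the work, as an engineer would, in place of code of your own. Each camera call takes 0.05 s, during which the arm holds its last target.

### The job

Lift the green lid of the sample chest by its steel bar until it stands by itself, swing the prop rod up out of its clip, then gently lower the lid, without letting it drop or forcing it down, so that the rod's tip sits in the yellow slot under the lid's side ear and the rod carries the lid. Leave the jars and the other things on the bench where they are, and let go of everything.

Things in the scene. Friction and masses are not known exactly. Their poses are not given: they have to be found in the camera images.
- chest: Grey plastic sample chest, 250 (x) x 260 (y) x 90 mm high, walls 6 mm, fixed to the bench. Origin: centre of its underside; z up; its front (the side of the lid's bar, towards the robot) looks to its own -x. Its lid is hinged on the far (+x) rim and the prop rod is on its -y side.
- lid (a joint): Angle of the green lid (rad) about the chest's y axis: 0 closed, grows as it opens, stop at 1.0; starts closed. The lid (0.8 kg) has a stiff hinge that holds it by itself above about 0.9 rad; lower than that it sinks down, slowly at first. Lifting at the bar takes about 6 N, pushing it down from the stop under 1 N.
- rod (a joint): Angle of the prop rod (rad) about the chest's y axis through rod_pivot: 0 lying level in its clip, tip to the chest's front; pi/2 upright; stop at 1.9, leaning back to the lid's hinge. Stiff pivot: it stays where it is left. Pulling it out of the sprung clip takes 2 to 4 N at the grip. Starts at 0.
- lid_hinge (a point): Point on the lid's hinge line, in the middle of the chest's far rim. Axes are the lid's: x away from the front edge, z out of the lid's top (both turn with the lid; upright z when closed). The lid panel is 8 mm thick, its underside at z = 0, its front edge at x = -250 mm.
- lid_bar (a point): Middle of the steel bar at the lid's front edge: round, 12 mm thick, along the chest's y axis, clear length 100 mm, 285 mm in front of the hinge and 4 mm above the underside plane; 29 mm of open space between bar and lid edge for a finger. It can be pinched from above, and turns between the fingers while the lid opens.
- rod_pivot (a point): Pivot of the prop rod on the chest's -y side: 166 mm to -y of the chest's middle, 5 mm to -x of it, 60 mm above the bench, 130 mm in front of the lid's hinge. The clip holds the rod 45 mm from the pivot.
- rod_grip (a point): Middle of the red sleeve on the steel rod: sleeve 13 mm thick, 40 mm long, its middle 85 mm from the pivot (rod 8 mm thick). 29 mm of free space between sleeve and chest side. The sleeve may turn between the fingers while the rod swings. With the open lid leaning over it, the upright rod is reached with the gripper tilted, leaning back towards the robot.
- rod_tip (a point): Centre of the rod's round tip (10 mm thick), 125 mm from the pivot.
- slot (a point): Middle of the yellow slot under the ear on the lid's -y side, 158 mm from the hinge line, in the rod's plane. Axes as lid_hinge. Pocket open downwards: x from -11 to +19 mm, 28 mm wide; front wall 14 mm deep, rear 6, sides 12. The tip enters it if the lid comes down on a rod standing at 1.57 to 1.68 rad (just past upright); the lid then rests at 0.64 to 0.72 rad, tip towards the front wall.
- jar_amber: Amber jar with white cap, 52 mm across, 65 mm high, standing in the chest. To be left alone. Origin: centre of its underside.
- jar_green: Green jar with black cap, 52 mm across, 65 mm high, standing in the chest. To be left alone. Origin: centre of its underside.
- jar_white: White jar with blue cap, 60 mm across, 75 mm high, on the bench beside the rod. To be left alone. Origin: centre of its underside.
- scoop: Aluminium scoop with black handle, about 190 mm long, 35 mm high. To be left alone. Origin: centre of its underside.
- keypad: Cream plastic scrap keyboard part, 75 x 150 x 20 mm. To be left alone. Origin: centre of its underside.
- plaques: Small stack of coloured plastic test plaques, 60 x 60 x 24 mm. To be left alone. Origin: centre of its underside.
- beaker: White plastic beaker, 70 mm across, 90 mm high. To be left alone. Origin: centre of its underside.

How it is judged:
By the outcome, as a careful person would: the job done as asked, in the order asked, and still so for the second after the job is handed in, with the robot touching nothing.
It also fails if it takes over 62 s, if anything falls off the work surface, if the arm or the gripper's body presses on something with over 40 N, if the wrist force passes 120 N, or if a joint passes its speed limit or range.

## Working session

There is one attempt and no reset: what is moved stays moved. The work goes in short steps, Python scripts to look and compute and a tool call to move; the robot and the scene stay as the last step left them, time stands still between calls to the robot, and variables do not carry over. Pictures are saved under pics/ and viewed, and the job is handed in when it is done.

Besides the shell and the picture viewer there is one more tool, called as a command line: name --argument value ..., lists and objects as JSON in quotes. drive_tool: Moves the arm, as the interface text tells. Its arguments: {"type":"object","properties":{"increments":{"type":"array","items":{"type":"array"}},"jaw":{"type":"number"}},"required":["increments"]}

```bash
mkdir -p pics; ls; python3 - <<'E'
from cell import env
import cv2,numpy as np
s=env.state();print({k:np.round(v,3).tolist() for k,v in s.items()})
for n in ["side","top"]:
    p=env.read_camera(n); cv2.imwrite(f"pics/{n}0.png",p["pixels"])
    print(n,p["vertical_fov"],p["cx"],p["cy"],np.round(p["world_to_cam"],3).tolist())
    for t in ["chest","lid_hinge","lid_bar","rod_pivot","rod_grip","rod_tip","jar_white","slot"]:
        r=env.tip_of(t,p); print(t,[(np.round(q["point"]).tolist(),round(q["score"],2)) for q in r[:2]])
E
```

```text
pics
{'t': 0.0, 'joints': [1.189, 0.492, 1.559, 0.0, 1.092, -0.106], 'qvel': [0.001, 0.0, 0.002, 0.001, -0.002, -0.0], 'tau': [0.001, -61.263, -25.818, 0.069, 0.048, -0.0], 'eef_pos': [170.049, 601.152, 214.064], 'tcp_rot': [-3.14, -0.0, 2.866], 'ft_force': [0.218, -0.338, -0.59], 'moment': [-0.036, 0.0, 0.019], 'opening': 1.002}
side 49.050766827032106 317.3439233196006 192.35281916759968 [[0.79, -0.612, 0.024, -476.143], [-0.311, -0.435, -0.845, 253.034], [0.528, 0.66, -0.535, 1307.568], [0.0, 0.0, 0.0, 1.0]]
chest [([638.0, 105.0, 2.0], 0.6)]
lid_hinge [([761.0, 95.0, 88.0], 0.57)]
lid_bar [([475.0, 122.0, 90.0], 0.71)]
rod_pivot [([609.0, -59.0, 59.0], 0.89)]
rod_grip [([534.0, -52.0, 58.0], 0.56), ([635.0, 102.0, 1.0], 0.38)]
rod_tip [([485.0, -49.0, 62.0], 0.66)]
jar_white [([660.0, -200.0, 2.0], 0.97)]
slot [([587.0, -53.0, 89.0], 0.64)]
top 53.0870167613986 305.8011463107402 198.07572599654472 [[-0.013, -1.0, 0.003, -24.203], [-0.997, 0.013, -0.072, 589.092], [0.072, -0.003, -0.997, 1347.724], [0.0, 0.0, 0.0, 1.0]]
chest [([634.0, 102.0, 2.0], 0.67)]
lid_hinge [([760.0, 89.0, 90.0], 0.63)]
lid_bar [([476.0, 121.0, 95.0], 0.56)]
rod_pivot [([611.0, -58.0, 60.0], 0.57)]
rod_grip [([528.0, -47.0, 61.0], 0.46)]
rod_tip [([489.0, -45.0, 61.0], 0.38)]
jar_white [([662.0, -202.0, 4.0], 0.57)]
slot [([584.0, -55.0, 93.0], 0.6), ([609.0, -62.0, 59.0], 0.55)]
```

View pics/side0.png

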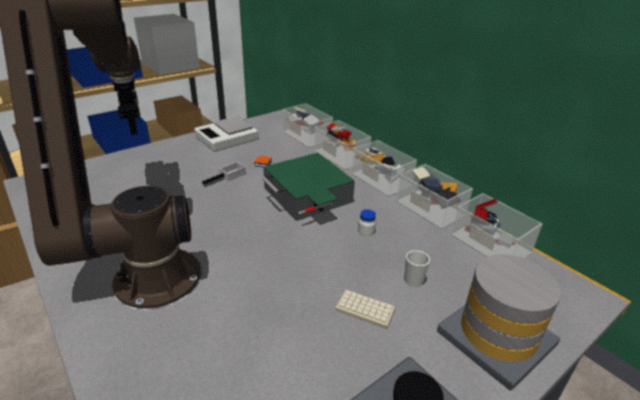

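View pics/top0.png

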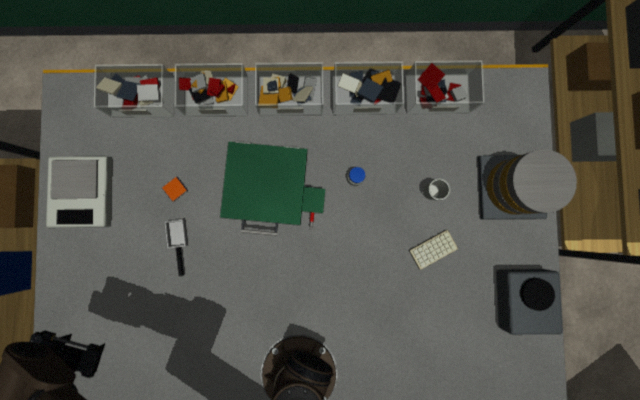

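```bash
cat > h.py <<'E'
import numpy as np
from scipy.optimize import least_squares
from scipy.spatial.transform import Rotation as Ro
LOC={"chest":(0,0,0),"lid_hinge":(125,0,90),"lid_bar":(-160,0,94),"rod_pivot":(-5,-166,60),"rod_grip":(-90,-166,60),"rod_tip":(-130,-166,60),"slot":(-33,-166,90)}
def fit(obs):
    f=lambda p:np.concatenate([((Ro.from_euler('z',p[2]).apply(LOC[n])+[p[0],p[1],0])-q)[:2]*w for n,q,w in obs])
    r=least_squares(f,[635,103,-.1],loss='soft_l1',f_scale=4); return r.x,f(r.x).reshape(-1,2)
def c2w(p,C): return Ro.from_euler('z',C[2]).apply(p)+[C[0],C[1],0]
def cur(env):
    s=env.state(); return np.array(s["eef_pos"]),Ro.from_euler('xyz',s["tcp_rot"]),s
def rows(p,R,pt,Rt,n,dec=3):
    """n equal steps in world; prints tool-frame rows"""
    rv=(R.inv()*Rt).as_rotvec(); out=[]
    pc=np.array(p,float);Rc=R
    for i in range(n):
        rem=n-i
        w=(Rc.inv()*Rt).as_rotvec()/rem
        d=Rc.inv().apply((pt-pc)/rem)
        a=np.round(d/30,dec);b=np.round(w/.08,dec)
        out.append([a.tolist(),b.tolist()])
        pc=pc+Rc.apply(a*30);Rc=Rc*Ro.from_rotvec(b*.08)
    return out
def show(out):
    for i in range(0,len(out),5): print([[ [x+0.0 for x in r[0]],[x+0.0 for x in r[1]] ] for r in out[i:i+5]])
def need(p,R,pt,Rt):
    return max(np.linalg.norm(pt-p)/30,np.linalg.norm((R.inv()*Rt).as_rotvec())/.08)
E
python3 - <<'E'
from cell import env
from h import *
obs=[]
for n in ["side","top","side","top"]:
    p=env.read_camera(n)
    for t in LOC:
        r=env.tip_of(t,p)
        if r and r[0]["score"]>.3: obs.append((t,np.array(r[0]["point"]),1))
C,res=fit(obs);print(C.tolist());print([(o[0],np.round(q,1).tolist()) for o,q in zip(obs,res)])
np.save("C.npy",C)
for t in LOC: print(t,np.round(c2w(LOC[t],C),1))
p,R,s=cur(env)
pt=c2w([-160,0,165],C);Rt=Ro.from_euler('xyz',[np.pi,0,C[2]+np.pi/2])
print(need(p,R,pt,Rt)); show(rows(p,R,pt,Rt,20,2))
E
```

```text
[634.4743204453349, 104.68241764573017, -0.11005584336771806]
[('lid_hinge', [-3.0, -2.7]), ('lid_bar', [-1.1, 0.7]), ('rod_pivot', [4.5, 0.5]), ('rod_grip', [-1.8, 0.2]), ('rod_tip', [1.0, 1.3]), ('slot', [-3.1, -3.5]), ('chest', [0.1, 2.1]), ('lid_hinge', [175.9, 147.6]), ('lid_bar', [-0.1, -0.2]), ('rod_pivot', [3.5, -0.7]), ('rod_grip', [0.2, -3.7]), ('rod_tip', [76.8, 422.0]), ('slot', [0.3, 1.0]), ('chest', [1.4, -0.0]), ('lid_hinge', [-5.1, -4.0]), ('lid_bar', [0.4, 0.7]), ('rod_pivot', [168.1, -466.6]), ('rod_grip', [-83.9, 414.5]), ('rod_tip', [-0.9, 2.5]), ('slot', [-2.2, -2.1]), ('chest', [-0.9, 2.1]), ('lid_hinge', [-2.3, -0.1]), ('lid_bar', [-1.3, -2.0]), ('rod_pivot', [1.1, 0.3]), ('rod_grip', [-0.8, -1.1]), ('rod_tip', [-0.5, 0.3]), ('slot', [0.8, -2.8])]
chest [634.5 104.7   0. ]
lid_hinge [758.7  91.   90. ]
lid_bar [475.4 122.3  94. ]
rod_pivot [611.3 -59.8  60. ]
rod_grip [526.8 -50.4  60. ]
rod_tip [487. -46.  60.]
slot [583.4 -56.7  90. ]
19.00966374773143
[[[-0.71, -0.63, 0.08], [0.0, 0.0, 0.88]], [[-0.75, -0.58, 0.08], [0.0, 0.0, 0.88]], [[-0.79, -0.52, 0.08], [0.0, 0.0, 0.88]], [[-0.82, -0.47, 0.08], [0.0, 0.0, 0.88]], [[-0.85, -0.41, 0.08], [0.0, 0.0, 0.88]]]
[[[-0.88, -0.35, 0.08], [0.0, 0.0, 0.88]], [[-0.9, -0.28, 0.08], [0.0, 0.0, 0.88]], [[-0.92, -0.22, 0.08], [0.0, 0.0, 0.88]], [[-0.93, -0.16, 0.08], [0.0, 0.0, 0.88]], [[-0.94, -0.09, 0.08], [0.0, 0.0, 0.88]]]
[[[-0.95, -0.02, 0.09], [0.0, 0.0, 0.88]], [[-0.95, 0.04, 0.08], [0.0, 0.0, 0.88]], [[-0.94, 0.11, 0.09], [0.0, 0.0, 0.88]], [[-0.93, 0.18, 0.08], [0.0, 0.0, 0.87]], [[-0.92, 0.24, 0.09], [0.0, 0.0, 0.88]]]
[[[-0.9, 0.31, 0.08], [0.0, 0.0, 0.87]], [[-0.87, 0.37, 0.09], [0.0, 0.0, 0.88]], [[-0.85, 0.43, 0.08], [0.0, 0.0, 0.87]], [[-0.81, 0.48, 0.09], [0.0, 0.0, 0.88]], [[-0.78, 0.54, 0.08], [0.0, 0.0, 0.87]]]
```

drive_tool --increments '[[[-0.71,-0.63,0.08],[0,0,0.88]],[[-0.75,-0.58,0.08],[0,0,0.88]],[[-0.79,-0.52,0.08],[0,0,0.88]],[[-0.82,-0.47,0.08],[0,0,0.88]],[[-0.85,-0.41,0.08],[0,0,0.88]]]' --jaw -0.38

```text
t: 2.92
eef_pos: [246.9, 480.5, 202.6]
tcp_rot: [3.141, 0.0, 2.511]
ft_force: [0.4, -0.0, 0.2]
opening: 0.71
```

drive_tool --increments '[[[-0.88,-0.35,0.08],[0,0,0.88]],[[-0.9,-0.28,0.08],[0,0,0.88]],[[-0.92,-0.22,0.08],[0,0,0.88]],[[-0.93,-0.16,0.08],[0,0,0.88]],[[-0.94,-0.09,0.08],[0,0,0.88]]]'

```text
t: 3.33
eef_pos: [323.0, 360.9, 190.7]
tcp_rot: [3.141, -0.0, 2.158]
ft_force: [0.5, 0.5, -0.3]
opening: 0.357
```

drive_tool --increments '[[[-0.95,-0.02,0.09],[0,0,0.88]],[[-0.95,0.04,0.08],[0,0,0.88]],[[-0.94,0.11,0.09],[0,0,0.88]],[[-0.93,0.18,0.08],[0,0,0.87]],[[-0.92,0.24,0.09],[0,0,0.88]]]'

```text
t: 3.75
eef_pos: [399.6, 240.8, 177.8]
tcp_rot: [3.141, -0.0, 1.807]
ft_force: [0.7, -0.4, -0.1]
opening: 0.312
```

drive_tool --increments '[[[-0.9,0.31,0.08],[0,0,0.87]],[[-0.87,0.37,0.09],[0,0,0.88]],[[-0.85,0.43,0.08],[0,0,0.87]],[[-0.81,0.48,0.09],[0,0,0.88]],[[-0.78,0.54,0.08],[0,0,0.87]]]'

```text
t: 4.17
eef_pos: [476.2, 120.8, 165.2]
tcp_rot: [3.141, -0.0, 1.457]
ft_force: [0.8, -0.7, 0.4]
opening: 0.313
```

```bash
python3 - <<'E'
from cell import env
from h import *
import cv2
C=np.load("C.npy")
p,R,s=cur(env);print(s["t"],p,s["tcp_rot"],s["opening"],np.round(s["joints"],2))
for z in (125,79):
  pt=c2w([-160,0,z],C);Rt=Ro.from_euler('xyz',[np.pi,0,C[2]+np.pi/2])
  print(need(p,R,pt,Rt)); show(rows(p,R,pt,Rt,3,2))
P=env.read_camera("side");im=P["pixels"]
u=cv2.resize(im[120:250,220:420],None,fx=4,fy=4,interpolation=cv2.INTER_CUBIC);cv2.imwrite("pics/s1.png",u)
P=env.read_camera("top");im=P["pixels"]
u=cv2.resize(im[130:260,180:380],None,fx=4,fy=4,interpolation=cv2.INTER_CUBIC);cv2.imwrite("pics/t1.png",u)
E
```

```text
4.1667 [476.1524264  120.83057281 165.15252367] [ 3.14117248e+00 -1.81851145e-04  1.45747811e+00] 0.31303795091958625 [0.11 0.37 1.94 0.   0.84 0.23]
1.3394695254512667
[[[0.01, -0.01, 0.45], [0.0, 0.0, -0.01]], [[0.02, -0.01, 0.44], [0.0, 0.0, -0.02]], [[0.01, -0.01, 0.45], [0.01, 0.0, -0.01]]]
2.8722412709228515
[[[0.01, -0.01, 0.96], [0.0, 0.0, -0.01]], [[0.02, -0.01, 0.96], [0.0, 0.0, -0.02]], [[0.01, -0.01, 0.95], [0.01, 0.0, -0.01]]]
```

View pics/s1.png

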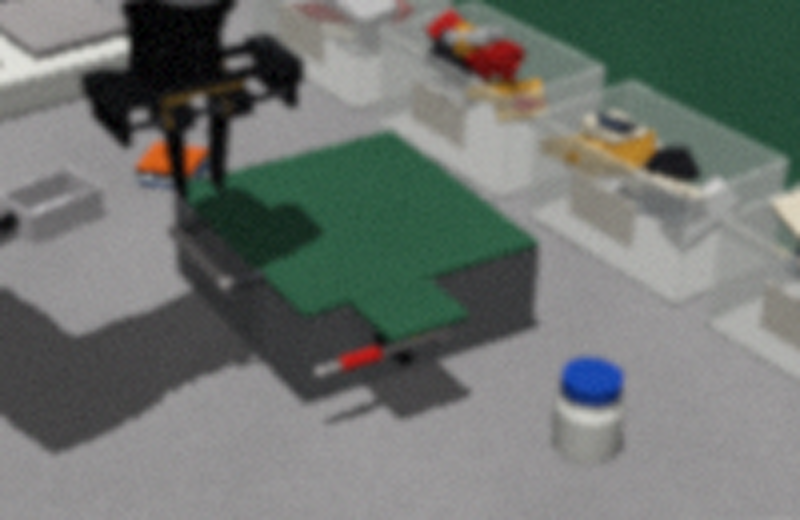

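View pics/t1.png

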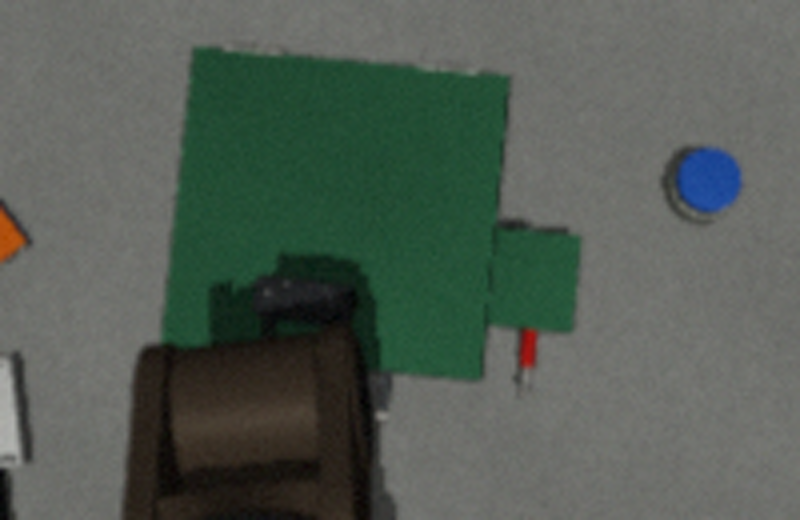

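Picture shows the two fingers straddling above the bar (side crop ~(180,190) and (215,180)); the lid is closed. Going down.

drive_tool --increments '[[[0.02,-0.01,0.9],[0,0,-0.02]],[[0.02,-0.01,0.7],[0,0,-0.02]],[[0,-0.01,0.4],[0,0,0]]]'

```text
t: 4.52
eef_pos: [473.8, 123.7, 103.6]
tcp_rot: [-3.14, 0.0, 1.465]
ft_force: [-0.2, -0.1, -0.4]
opening: 0.311
```

drive_tool --increments '[[[0,0,0.5],[0,0,0]],[[0,0,0.37],[0,0,0]]]'

```text
t: 4.68
eef_pos: [474.1, 124.0, 78.1]
tcp_rot: [-3.141, -0.0, 1.465]
ft_force: [-0.1, 0.8, -0.6]
opening: 0.308
```

drive_tool --increments '[[[0,0,0],[0,0,0]],[[0,0,0],[0,0,0]],[[0,0,0],[0,0,0]],[[0,0,0],[0,0,0]]]' --jaw -1

```text
t: 5.02
eef_pos: [476.7, 123.6, 80.1]
tcp_rot: [3.136, -0.001, 1.465]
ft_force: [9.2, -1.0, -6.7]
opening: 0.12
```

```bash
python3 - <<'E'
from h import *
f=lambda t:np.array([-285*np.cos(t)+4*np.sin(t),285*np.sin(t)+4*np.cos(t)])
th=np.linspace(0,.96,21);out=[]
acc=np.zeros(2)
for i in range(20):
    d=np.round((f(th[i+1])-f(th[0])-acc)/30,2);acc+=d*30
    out.append([[0,d[0],-d[1]],[0,0,0]])
show(out)
E
```

```text
[[[0.0, np.float64(0.02), np.float64(-0.46)], [0.0, 0.0, 0.0]], [[0.0, np.float64(0.04), np.float64(-0.45)], [0.0, 0.0, 0.0]], [[0.0, np.float64(0.06), np.float64(-0.45)], [0.0, 0.0, 0.0]], [[0.0, np.float64(0.08), np.float64(-0.45)], [0.0, 0.0, 0.0]], [[0.0, np.float64(0.1), np.float64(-0.44)], [0.0, 0.0, 0.0]]]
[[[0.0, np.float64(0.13), np.float64(-0.44)], [0.0, 0.0, 0.0]], [[0.0, np.float64(0.15), np.float64(-0.43)], [0.0, 0.0, 0.0]], [[0.0, np.float64(0.16), np.float64(-0.43)], [0.0, 0.0, 0.0]], [[0.0, np.float64(0.19), np.float64(-0.42)], [0.0, 0.0, 0.0]], [[0.0, np.float64(0.21), np.float64(-0.4)], [0.0, 0.0, 0.0]]]
[[[0.0, np.float64(0.22), np.float64(-0.4)], [0.0, 0.0, 0.0]], [[0.0, np.float64(0.25), np.float64(-0.38)], [0.0, 0.0, 0.0]], [[0.0, np.float64(0.26), np.float64(-0.38)], [0.0, 0.0, 0.0]], [[0.0, np.float64(0.28), np.float64(-0.36)], [0.0, 0.0, 0.0]], [[0.0, np.float64(0.3), np.float64(-0.34)], [0.0, 0.0, 0.0]]]
[[[0.0, np.float64(0.31), np.float64(-0.33)], [0.0, 0.0, 0.0]], [[0.0, np.float64(0.33), np.float64(-0.32)], [0.0, 0.0, 0.0]], [[0.0, np.float64(0.34), np.float64(-0.3)], [0.0, 0.0, 0.0]], [[0.0, np.float64(0.36), np.float64(-0.28)], [0.0, 0.0, 0.0]], [[0.0, np.float64(0.37), np.float64(-0.27)], [0.0, 0.0, 0.0]]]
```

drive_tool --increments '[[[0,0.1,-0.2],[0,0,0]],[[0,0.03,-0.4],[0,0,0]],[[0,0.05,-0.45],[0,0,0]],[[0,0.07,-0.45],[0,0,0]]]'

```text
t: 5.35
eef_pos: [480.7, 123.1, 124.7]
tcp_rot: [-3.138, -0.0, 1.464]
ft_force: [-1.8, 3.2, -6.9]
opening: 0.119
```

drive_tool --increments '[[[0,0.08,-0.45],[0,0,0]],[[0,0.1,-0.44],[0,0,0]]]'

```text
t: 5.52
eef_pos: [486.6, 122.5, 151.8]
tcp_rot: [-3.14, -0.0, 1.464]
ft_force: [1.6, 3.2, -7.6]
opening: 0.119
```

drive_tool --increments '[[[0,0.13,-0.44],[0,0,0]],[[0,0.15,-0.43],[0,0,0]],[[0,0.16,-0.43],[0,0,0]],[[0,0.19,-0.42],[0,0,0]],[[0,0.21,-0.4],[0,0,0]]]'

```text
t: 5.93
eef_pos: [511.5, 119.8, 215.4]
tcp_rot: [-3.14, -0.001, 1.464]
ft_force: [0.4, 2.5, -8.1]
opening: 0.122
```

drive_tool --increments '[[[0,0.22,-0.4],[0,0,0]],[[0,0.25,-0.38],[0,0,0]],[[0,0.26,-0.38],[0,0,0]],[[0,0.28,-0.36],[0,0,0]]]'

```text
t: 6.27
eef_pos: [541.5, 116.6, 260.9]
tcp_rot: [-3.139, -0.001, 1.464]
ft_force: [-0.5, 3.6, -8.4]
opening: 0.116
```

```bash
python3 - <<'E'
from cell import env
from h import *
C=np.load("C.npy");p,R,s=cur(env);h=c2w(LOC["lid_hinge"],C)
d=Ro.from_euler('z',-C[2]).apply(p-h);print(d,s["ft_force"],np.round(s["joints"],2))
# circle from start pt
for zoff in(13,15,17):
  a=np.array([d[0],d[2]+zoff]);print(np.linalg.norm(a),np.arctan2(a[1],-a[0]))
E
```

```text
[-218.725354      1.67508952  170.90493214] [-0.51075599  3.63391998 -8.35786819] [0.09 0.34 1.67 0.   1.13 0.2 ]
285.7652962605624 0.6991304361392996
287.0564827267365 0.7044632243560394
288.3557594430937 0.709748104666384
```

drive_tool --increments '[[[0,0.3,-0.35],[0,0,0]],[[0,0.31,-0.34],[0,0,0]],[[0,0.33,-0.32],[0,0,0]]]'

```text
t: 6.52
eef_pos: [569.5, 113.7, 291.2]
tcp_rot: [-3.139, -0.001, 1.465]
ft_force: [-2.4, 2.7, -5.5]
opening: 0.117
```

drive_tool --increments '[[[0,0.34,-0.3],[0,0,0]],[[0,0.36,-0.28],[0,0,0]],[[0,0,0],[0,0,0]]]'

```text
t: 6.77
eef_pos: [591.8, 111.3, 310.1]
tcp_rot: [3.141, -0.001, 1.464]
ft_force: [-7.2, 2.0, 8.4]
opening: 0.12
```

```bash
python3 - <<'E'
from cell import env
from h import *
C=np.load("C.npy");p,R,s=cur(env);h=c2w(LOC["lid_hinge"],C)
d=Ro.from_euler('z',-C[2]).apply(p-h);print(d,s["ft_force"],np.round(s["joints"],2))
for zoff in(13,15,17):
  a=np.array([d[0],d[2]+zoff]);print(np.linalg.norm(a),np.arctan2(a[1],-a[0]))
E
```

```text
[-168.13452964    1.89367124  220.10919489] [-7.16089409  2.01279234  8.36697108] [0.08 0.38 1.48 0.   1.28 0.18]
287.4180175242391 0.9459377639157346
289.0424771155944 0.9499855022969655
290.67161945514056 0.9539879325048011
```

drive_tool --increments '[[[0,0,0],[0,0,0]],[[0,0,0],[0,0,0]]]' --jaw -0.5

```text
t: 6.93
eef_pos: [591.3, 111.0, 308.5]
tcp_rot: [3.14, -0.0, 1.464]
ft_force: [0.8, -1.0, -0.6]
opening: 0.204
```

drive_tool --increments '[[[0,-0.03,-0.3],[0,0,0]],[[0,-0.03,-0.6],[0,0,0]],[[0,0,-0.8],[0,0,0]]]'

```text
t: 7.18
eef_pos: [589.0, 111.0, 358.7]
tcp_rot: [-3.139, 0.0, 1.464]
ft_force: [-0.2, 0.2, -0.3]
opening: 0.248
```

```bash
python3 - <<'E'
from cell import env
from h import *
import cv2
for i in range(1):
  for n in ["side","top"]:
    P=env.read_camera(n);im=P["pixels"]
    if n=="side":cv2.imwrite("pics/s2.png",cv2.resize(im[100:250,220:420],None,fx=4,fy=4,interpolation=cv2.INTER_CUBIC))
    for t in["lid_bar","slot","rod_grip"]:
      r=env.tip_of(t,P);print(n,t,[(np.round(q["point"]).tolist(),round(q["score"],2)) for q in r[:2]])
p,R,s=cur(env);print(s["t"],p,s["ft_force"])
E
```

```text
side lid_bar [([589.0, 109.0, 318.0], 0.64)]
side slot [([648.0, -59.0, 215.0], 0.74)]
side rod_grip [([530.0, -51.0, 59.0], 0.39)]
top lid_bar []
top slot [([646.0, -61.0, 219.0], 0.73), ([490.0, -43.0, 60.0], 0.49)]
top rod_grip [([529.0, -46.0, 61.0], 0.43)]
7.5833 [589.54992617 111.05116613 357.86798032] [-0.50349292  0.99391222  0.07301683]
```

View pics/s2.png

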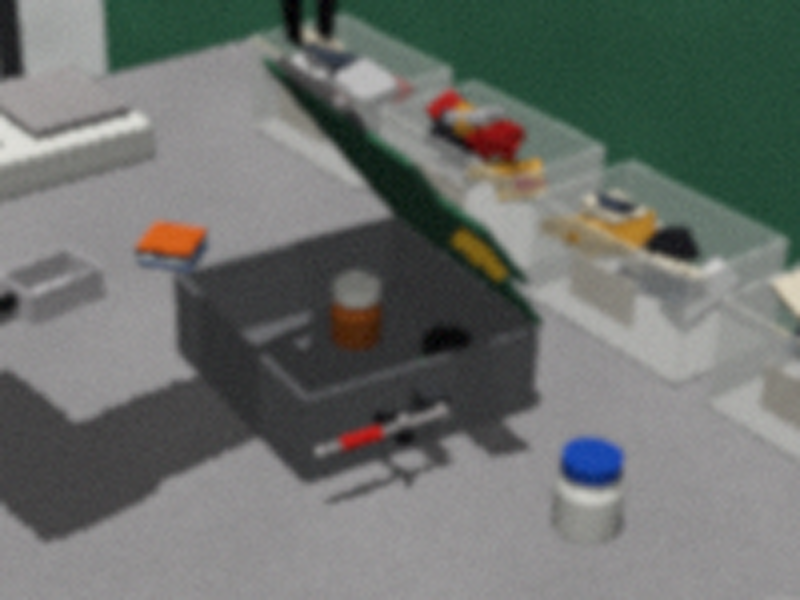

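```bash
python3 - <<'E'
from cell import env
from h import *
C=np.load("C.npy")
p,R,s=cur(env);psi=C[2]
def pose(tau): return Ro.from_euler('z',psi)*Ro.from_euler('x',np.pi)*Ro.from_euler('y',tau)
Rt=pose(.5)
g=c2w(LOC["rod_grip"],C)+[2,1,0]
off=Rt.apply([0,0,17])      # grasp 17 behind tcp
A=g+off+np.array([0,0,90])
print(A,Rt.as_euler('xyz'),need(p,R,A,Rt))
rv=(R.inv()*Rt).as_rotvec();N=21
# first 6 rows: -x retreat
out=[];pc=p.copy();Rc=R
way=[p+np.array([-22*i,-8*i,0]) for i in range(1,6)]
B=way[-1]; way+= [B+(A-B)*(i/16) for i in range(1,17)]
for i,w in enumerate(way):
    a=np.round(Rc.inv().apply(w-pc)/30,2);b=np.round((Rc.inv()*Rt).as_rotvec()/(N-i)/.08,2)
    out.append([a.tolist(),b.tolist()]);pc=pc+Rc.apply(a*30);Rc=Rc*Ro.from_rotvec(b*.08)
show(out);print(pc)
E
```

```text
[536.88733658 -50.32340537 135.08109645] [ 3.14159265 -0.5        -0.11005584] 20.445871002302415
[[[-0.34, -0.7, 0.0], [-0.23, 0.23, 0.92]], [[-0.4, -0.67, -0.02], [-0.23, 0.23, 0.92]], [[-0.44, -0.65, -0.04], [-0.23, 0.23, 0.92]], [[-0.49, -0.6, -0.05], [-0.23, 0.23, 0.91]], [[-0.52, -0.57, -0.08], [-0.23, 0.24, 0.92]]]
[[[-0.22, 0.19, 0.46], [-0.23, 0.24, 0.91]], [[-0.22, 0.19, 0.45], [-0.24, 0.24, 0.92]], [[-0.21, 0.2, 0.46], [-0.24, 0.23, 0.91]], [[-0.2, 0.21, 0.46], [-0.23, 0.23, 0.92]], [[-0.19, 0.22, 0.46], [-0.23, 0.24, 0.91]]]
[[[-0.19, 0.22, 0.45], [-0.24, 0.24, 0.92]], [[-0.18, 0.22, 0.46], [-0.24, 0.23, 0.91]], [[-0.17, 0.23, 0.46], [-0.23, 0.23, 0.92]], [[-0.17, 0.24, 0.46], [-0.23, 0.24, 0.91]], [[-0.15, 0.23, 0.47], [-0.24, 0.23, 0.92]]]
[[[-0.15, 0.24, 0.46], [-0.23, 0.24, 0.91]], [[-0.14, 0.24, 0.47], [-0.24, 0.23, 0.92]], [[-0.12, 0.24, 0.46], [-0.23, 0.24, 0.91]], [[-0.12, 0.24, 0.47], [-0.24, 0.23, 0.92]], [[-0.11, 0.25, 0.48], [-0.23, 0.24, 0.91]]]
[[[-0.11, 0.24, 0.47], [-0.24, 0.23, 0.92]]]
[536.81373529 -50.4384339  135.05700907]
```

drive_tool --increments '[[[-0.34,-0.7,0],[-0.23,0.23,0.92]],[[-0.4,-0.67,-0.02],[-0.23,0.23,0.92]],[[-0.44,-0.65,-0.04],[-0.23,0.23,0.92]],[[-0.49,-0.6,-0.05],[-0.23,0.23,0.91]],[[-0.52,-0.57,-0.08],[-0.23,0.24,0.92]]]' --jaw -0.35

```text
t: 8.0
eef_pos: [478.7, 70.9, 357.7]
tcp_rot: [3.069, -0.108, 1.097]
ft_force: [0.8, 0.1, -0.1]
opening: 0.321
```

drive_tool --increments '[[[-0.22,0.19,0.46],[-0.23,0.24,0.91]],[[-0.22,0.19,0.45],[-0.24,0.24,0.92]],[[-0.21,0.2,0.46],[-0.24,0.23,0.91]],[[-0.2,0.21,0.46],[-0.23,0.23,0.92]],[[-0.19,0.22,0.46],[-0.23,0.24,0.91]]]'

```text
t: 8.42
eef_pos: [497.8, 32.8, 287.9]
tcp_rot: [3.036, -0.236, 0.736]
ft_force: [0.7, 1.1, -0.2]
opening: 0.324
```

```bash
python3 - <<'E'
from cell import env
from h import *
p,R,s=cur(env);print(p,s["tcp_rot"],np.round(s["joints"],2))
E
```

```text
[497.79782542  32.77421613 287.87118181] [ 3.0360185 -0.2364928  0.7359491] [-0.13  0.14  1.91  0.14  0.86  0.64]
```

drive_tool --increments '[[[-0.19,0.22,0.45],[-0.24,0.24,0.92]],[[-0.18,0.22,0.46],[-0.24,0.23,0.91]],[[-0.17,0.23,0.46],[-0.23,0.23,0.92]],[[-0.17,0.24,0.46],[-0.23,0.24,0.91]],[[-0.15,0.23,0.47],[-0.24,0.23,0.92]]]'

```text
t: 8.83
eef_pos: [515.7, -5.1, 218.2]
tcp_rot: [3.053, -0.367, 0.364]
ft_force: [0.5, -1.0, 0.2]
opening: 0.32
```

drive_tool --increments '[[[-0.15,0.24,0.46],[-0.23,0.24,0.91]],[[-0.14,0.24,0.47],[-0.24,0.23,0.92]],[[-0.12,0.24,0.46],[-0.23,0.24,0.91]],[[-0.12,0.24,0.47],[-0.24,0.23,0.92]],[[-0.11,0.25,0.48],[-0.23,0.24,0.91]]]'

```text
t: 9.25
eef_pos: [533.8, -43.4, 148.7]
tcp_rot: [3.122, -0.482, -0.031]
ft_force: [1.3, 1.1, -0.3]
opening: 0.326
```

```bash
python3 - <<'E'
from cell import env
from h import *
import cv2
p,R,s=cur(env);print(p,s["tcp_rot"],np.round(s["joints"],2),s["opening"])
C=np.load("C.npy");psi=C[2]
pts=[]
for n in ["side","top"]:
    P=env.read_camera(n);im=P["pixels"]
    cv2.imwrite(f"pics/{n}3.png",cv2.resize(im[130:260,220:420],None,fx=4,fy=4,interpolation=cv2.INTER_CUBIC))
    for t in["rod_grip","rod_pivot","rod_tip"]:
      r=env.tip_of(t,P);print(n,t,[(np.round(q["point"]).tolist(),round(q["score"],2)) for q in r[:2]])
Rt=Ro.from_euler('z',psi)*Ro.from_euler('x',np.pi)*Ro.from_euler('y',.5)
g=c2w(LOC["rod_grip"],C)+[2,1,0]
T=g+Rt.apply([0,0,17]);print(T)
show(rows(p,R,T+[0,0,45],Rt,2,2));show(rows(T+[0,0,45],Rt,T,Rt,2,2))
E
```

```text
[533.78666731 -43.3520453  148.68642945] [ 3.12207296 -0.48200517 -0.03135519] [-0.25  0.35  2.17  0.5   0.17  0.89] 0.3257052724899418
side rod_grip [([529.0, -52.0, 56.0], 0.44)]
side rod_pivot [([608.0, -60.0, 61.0], 0.79)]
side rod_tip [([486.0, -49.0, 60.0], 0.55)]
top rod_grip [([528.0, -50.0, 62.0], 0.42), ([607.0, -466.0, 3.0], 0.15)]
top rod_pivot [([612.0, -62.0, 62.0], 0.68)]
top rod_tip [([612.0, -61.0, 60.0], 0.64), ([489.0, -46.0, 63.0], 0.58)]
[536.88733658 -50.32340537  45.08109645]
[[[-0.4, 0.1, 0.89], [-0.11, 0.11, 0.43]], [[-0.41, 0.1, 0.89], [-0.11, 0.11, 0.44]]]
[[[-0.36, 0.0, 0.66], [0.0, 0.0, 0.0]], [[-0.36, 0.0, 0.66], [0.0, 0.0, 0.0]]]
```

View pics/side3.png

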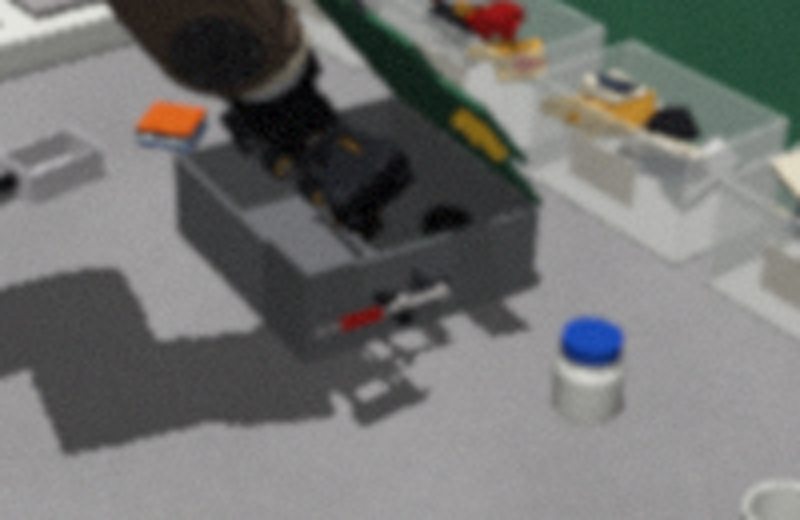

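View pics/top3.png

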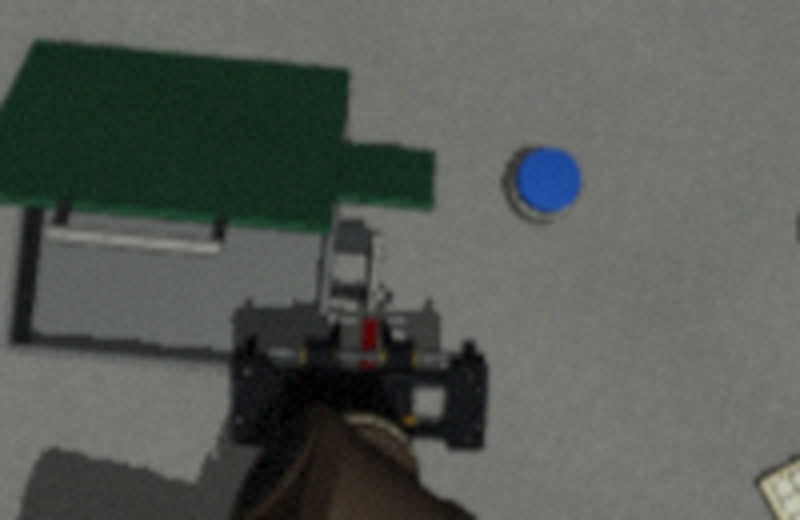

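```bash
python3 - <<'E'
from cell import env
from h import *
p,R,s=cur(env)
C=np.load("C.npy");psi=C[2]
Rt=Ro.from_euler('z',psi)*Ro.from_euler('x',np.pi)*Ro.from_euler('y',.12)
g=c2w(LOC["rod_grip"],C)+[1.5,0.5,0]
T=g+Rt.apply([0,0,17]);print(T)
show(rows(p,R,T+[0,0,55],Rt,5,2));show(rows(T+[0,0,55],Rt,T,Rt,3,2))
E
```

```text
[530.30920668 -50.15175773  43.12225319]
[[[-0.19, 0.05, 0.3], [-0.01, -0.91, 0.19]], [[-0.16, 0.05, 0.31], [-0.01, -0.91, 0.2]], [[-0.14, 0.05, 0.32], [-0.01, -0.91, 0.19]], [[-0.11, 0.05, 0.33], [-0.02, -0.91, 0.2]], [[-0.09, 0.05, 0.34], [-0.01, -0.91, 0.19]]]
[[[-0.07, 0.0, 0.61], [0.0, 0.0, 0.0]], [[-0.07, 0.0, 0.61], [0.0, 0.0, 0.0]], [[-0.08, 0.0, 0.6], [0.0, 0.0, 0.0]]]
```

drive_tool --increments '[[[-0.19,0.05,0.3],[-0.01,-0.91,0.19]],[[-0.16,0.05,0.31],[-0.01,-0.91,0.2]],[[-0.14,0.05,0.32],[-0.01,-0.91,0.19]],[[-0.11,0.05,0.33],[-0.02,-0.91,0.2]],[[-0.09,0.05,0.34],[-0.01,-0.91,0.19]]]'

```text
t: 10.07
eef_pos: [531.4, -49.5, 100.3]
tcp_rot: [-3.14, -0.134, -0.106]
ft_force: [0.1, 0.6, 0.1]
opening: 0.326
```

```bash
python3 - <<'E'
from cell import env
from h import *
import cv2
p,R,s=cur(env);print(p,s["tcp_rot"],np.round(s["joints"],2))
C=np.load("C.npy");psi=C[2]
Rt=Ro.from_euler('z',psi)*Ro.from_euler('x',np.pi)*Ro.from_euler('y',.12)
g=c2w(LOC["rod_grip"],C)+[1.5,0.5,0]
T=g+Rt.apply([0,0,17]);print(T)
show(rows(p,R,T,Rt,3,2))
for n in ["top"]:
    P=env.read_camera(n);im=P["pixels"]
    cv2.imwrite(f"pics/{n}4.png",cv2.resize(im[170:260,260:370],None,fx=6,fy=6,interpolation=cv2.INTER_CUBIC))
E
```

```text
[531.36232952 -49.4891288  100.33926759] [-3.13994231 -0.1344248  -0.10645947] [-0.23  0.48  1.99  0.03  0.54  1.42]
[530.30920668 -50.15175773  43.12225319]
[[[-0.1, 0.01, 0.63], [-0.01, -0.06, 0.01]], [[-0.09, 0.01, 0.63], [-0.01, -0.06, 0.02]], [[-0.09, 0.01, 0.63], [-0.01, -0.06, 0.01]]]
```

View pics/top4.png

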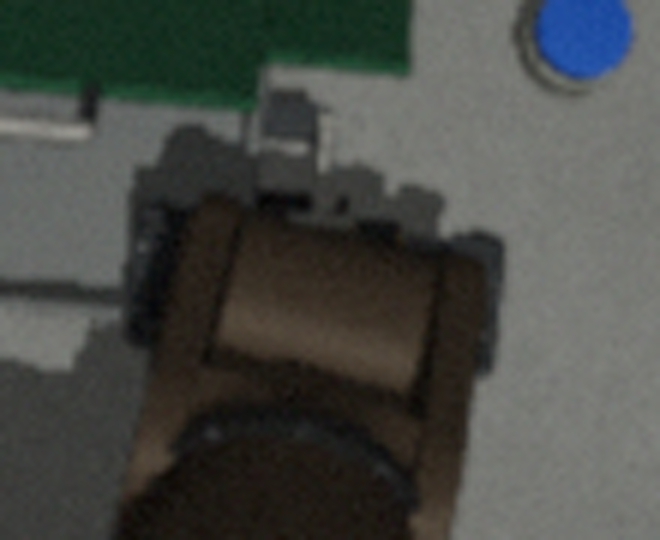

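The arm hides the sleeve from above; the fit agrees with the detections to about 2 mm. Lowering with force checks.

drive_tool --increments '[[[-0.1,0.01,0.6],[0,-0.06,0]],[[-0.09,0.01,0.4],[0,-0.06,0]]]'

```text
t: 10.28
eef_pos: [529.8, -49.5, 69.0]
tcp_rot: [-3.139, -0.129, -0.105]
ft_force: [-0.2, -0.0, -1.1]
opening: 0.324
```

drive_tool --increments '[[[-0.06,0.01,0.5],[0,0,0]],[[-0.05,0,0.37],[0,0,0]]]'

```text
t: 10.45
eef_pos: [529.1, -49.7, 42.3]
tcp_rot: [-3.139, -0.128, -0.106]
ft_force: [0.1, 1.0, 0.1]
opening: 0.324
```

drive_tool --increments '[[[0,0,0],[0,0,0]],[[0,0,0],[0,0,0]],[[0,0,0],[0,0,0]],[[0,0,0],[0,0,0]]]' --jaw -1

```text
t: 10.78
eef_pos: [529.8, -50.1, 43.7]
tcp_rot: [-3.139, -0.128, -0.106]
ft_force: [-1.8, -6.2, -1.3]
opening: 0.127
```

```bash
python3 - <<'E'
from cell import env
from h import *
import cv2
p,R,s=cur(env);print(p,s["tcp_rot"],np.round(s["joints"],2),s["opening"]*95)
C=np.load("C.npy");psi=C[2]
print("grasp in chest:",Ro.from_euler('z',-psi).apply(p-R.apply([0,0,17])-[C[0],C[1],0]))
for n in ["side"]:
    P=env.read_camera(n);im=P["pixels"]
    cv2.imwrite(f"pics/{n}5.png",cv2.resize(im[130:260,220:420],None,fx=4,fy=4,interpolation=cv2.INTER_CUBIC))
E
```

```text
[529.75945475 -50.05991218  43.74511022] [-3.13882792 -0.12834401 -0.10613373] [-0.23  0.58  2.03  0.05  0.41  1.41] 12.045646366788302
grasp in chest: [ -89.26105176 -165.3628998    60.60522431]
```

View pics/side5.png

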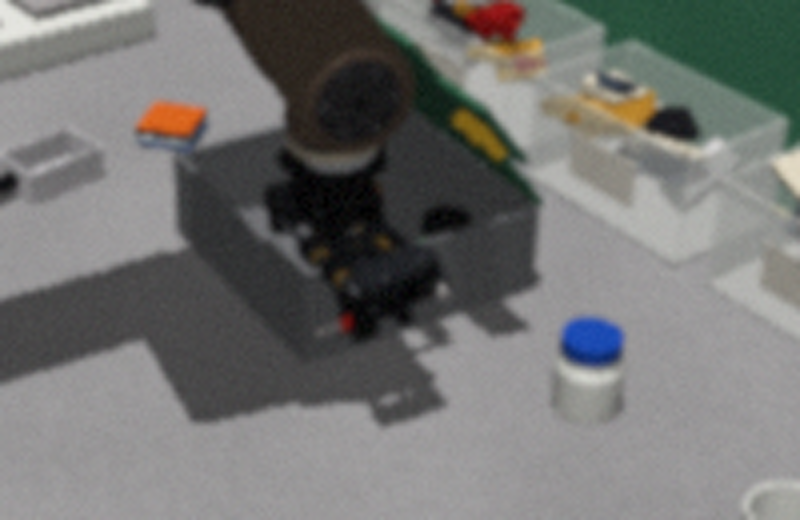

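```bash
cat > arc.py <<'E'
from cell import env
from h import *
import sys
C=np.load("C.npy");psi=C[2]
def go(phi0,phi1,tau0,tau1,n,dec=2):
    p,R,s=cur(env);out=[];pc=p.copy();Rc=R
    for i in range(1,n+1):
        ph=phi0+(phi1-phi0)*i/n;ta=tau0+(tau1-tau0)*i/n
        g=c2w([-5-85*np.cos(ph),-166+.5,60+85*np.sin(ph)],C)
        Rt=Ro.from_euler('z',psi)*Ro.from_euler('x',np.pi)*Ro.from_euler('y',ta)
        T=g+Rt.apply([0,0,17])
        a=np.round(Rc.inv().apply(T-pc)/30,dec);b=np.round((Rc.inv()*Rt).as_rotvec()/.08,dec)
        out.append([a.tolist(),b.tolist()]);pc=pc+Rc.apply(a*30);Rc=Rc*Ro.from_rotvec(b*.08)
    show(out);print("end",pc)
def where():
    p,R,s=cur(env);q=Ro.from_euler('z',-psi).apply(p-R.apply([0,0,17])-[C[0],C[1],0])
    d=q-np.array([-5,-166,60]);print("t",s["t"],"rel pivot",np.round(d,1),"r",np.hypot(d[0],d[2]),"phi",np.arctan2(d[2],-d[0]),"F",np.round(s["ft_force"],1),"j",np.round(s["joints"],2),"rot",np.round(s["tcp_rot"],3))
E
python3 -c "
from arc import *
where();go(0,.7,.13,.3,9)"
```

```text
t 10.8333 rel pivot [-84.3   0.6   0.6] r 84.28918562562369 phi 0.006952695078367551 F [-1.4 -4.2 -0.3] j [-0.23  0.58  2.03  0.05  0.41  1.41] rot [-3.139 -0.128 -0.106]
[[[0.02, 0.0, -0.2], [-0.04, 0.26, 0.05]], [[0.07, 0.0, -0.21], [0.0, 0.23, 0.0]], [[0.09, 0.0, -0.21], [0.0, 0.24, 0.0]], [[0.11, 0.0, -0.2], [0.0, 0.24, 0.0]], [[0.12, 0.0, -0.18], [0.0, 0.23, 0.0]]]
[[[0.15, 0.0, -0.18], [0.0, 0.24, 0.0]], [[0.16, 0.0, -0.16], [0.0, 0.23, 0.0]], [[0.18, 0.0, -0.15], [0.0, 0.24, 0.0]], [[0.18, 0.0, -0.13], [0.0, 0.24, 0.0]]]
end [551.56555588 -52.53615232  98.55869583]
```

drive_tool --increments '[[[0.02,0,-0.2],[0,0.24,0]],[[0.07,0,-0.21],[0,0.23,0]],[[0.09,0,-0.21],[0,0.24,0]],[[0.11,0,-0.2],[0,0.24,0]]]'

```text
t: 11.17
eef_pos: [533.7, -50.5, 69.3]
tcp_rot: [-3.138, -0.204, -0.107]
ft_force: [-1.1, -5.9, -5.3]
opening: 0.129
```

drive_tool --increments '[[[0.12,0,-0.18],[0,0.23,0]],[[0.15,0,-0.18],[0,0.24,0]],[[0.16,0,-0.16],[0,0.23,0]],[[0.18,0,-0.15],[0,0.24,0]],[[0.18,0,-0.13],[0,0.24,0]]]'

```text
t: 11.58
eef_pos: [549.8, -52.2, 98.2]
tcp_rot: [-3.138, -0.296, -0.107]
ft_force: [-8.4, -4.7, -0.1]
opening: 0.124
```

```bash
python3 -c "
from arc import *
where();go(.69,1.62,.3,.6,12)"
```

```text
t 11.5833 rel pivot [-66.9   0.7  54.5] r 86.26086736000806 phi 0.6837298297779242 F [-8.4 -4.7 -0.1] j [-0.23  0.47  2.06  0.13  0.32  1.33] rot [-3.138 -0.296 -0.107]
[[[0.24, 0.01, -0.09], [-0.06, 0.36, 0.04]], [[0.22, 0.0, -0.09], [0.0, 0.32, 0.0]], [[0.22, 0.0, -0.08], [0.0, 0.31, 0.0]], [[0.22, 0.0, -0.05], [0.0, 0.31, 0.0]], [[0.24, 0.0, -0.03], [0.0, 0.31, 0.0]]]
[[[0.23, 0.0, 0.0], [0.0, 0.32, 0.0]], [[0.23, 0.0, 0.01], [0.0, 0.31, 0.0]], [[0.23, 0.0, 0.04], [0.0, 0.31, 0.0]], [[0.23, 0.0, 0.06], [0.0, 0.31, 0.0]], [[0.22, 0.0, 0.08], [0.0, 0.32, 0.0]]]
[[[0.2, 0.0, 0.1], [0.0, 0.31, 0.0]], [[0.2, 0.0, 0.13], [0.0, 0.31, 0.0]]]
end [625.05931663 -60.78899758 130.73000723]
```

drive_tool --increments '[[[0.23,0,-0.1],[0,0.32,0]],[[0.22,0,-0.09],[0,0.32,0]],[[0.22,0,-0.08],[0,0.31,0]],[[0.22,0,-0.05],[0,0.31,0]]]'

```text
t: 11.92
eef_pos: [573.8, -54.7, 117.1]
tcp_rot: [-3.138, -0.402, -0.108]
ft_force: [0.2, 0.8, 0.4]
opening: 0.01
```

```bash
python3 -c "
from arc import *
where();go(1.0,1.62,.41,.6,8)"
```

```text
t 11.9167 rel pivot [-44.4   0.9  72.7] r 85.2184031314753 phi 1.0226568966544465 F [0.2 0.8 0.4] j [-0.23  0.45  2.06  0.22  0.24  1.24] rot [-3.138 -0.402 -0.108]
[[[0.17, 0.01, -0.01], [-0.05, 0.4, 0.03]], [[0.24, 0.0, -0.01], [0.0, 0.29, 0.0]], [[0.23, 0.0, 0.02], [0.0, 0.3, 0.0]], [[0.23, 0.0, 0.04], [0.0, 0.3, 0.0]], [[0.22, 0.0, 0.06], [0.0, 0.3, 0.0]]]
[[[0.22, 0.0, 0.08], [0.0, 0.29, 0.0]], [[0.21, 0.0, 0.11], [0.0, 0.3, 0.0]], [[0.19, 0.0, 0.12], [0.0, 0.3, 0.0]]]
end [625.00469492 -60.64790772 130.7565733 ]
```

```bash
python3 - <<'E'
from cell import env
from h import *
import cv2
for n in ["side","top"]:
    P=env.read_camera(n);im=P["pixels"]
    cv2.imwrite(f"pics/{n}6.png",cv2.resize(im[130:260,220:420],None,fx=4,fy=4,interpolation=cv2.INTER_CUBIC))
    for t in["rod_grip","rod_tip"]:
      r=env.tip_of(t,P);print(n,t,[(np.round(q["point"]).tolist(),round(q["score"],2)) for q in r[:2]])
E
```

```text
side rod_grip [([544.0, -53.0, 106.0], 0.66)]
side rod_tip [([610.0, -62.0, 59.0], 0.27), ([658.0, -202.0, 0.0], 0.19)]
top rod_grip []
top rod_tip [([763.0, 88.0, 91.0], 0.51)]
```

View pics/side6.png

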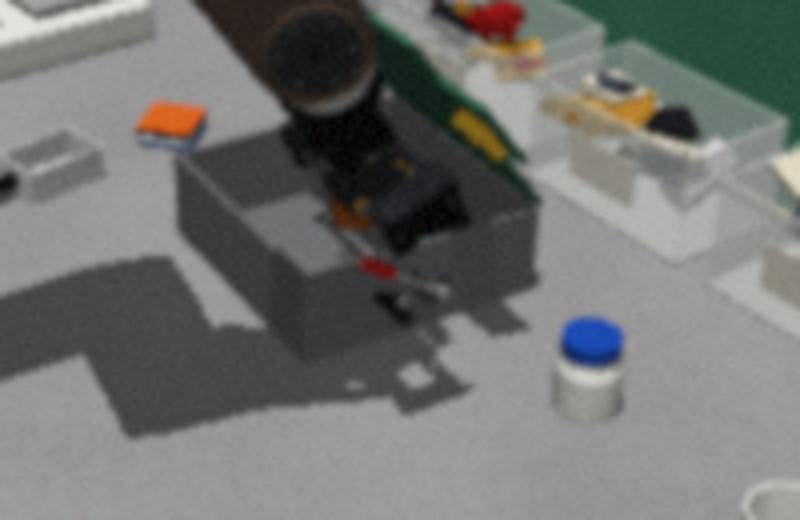

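View pics/top6.png

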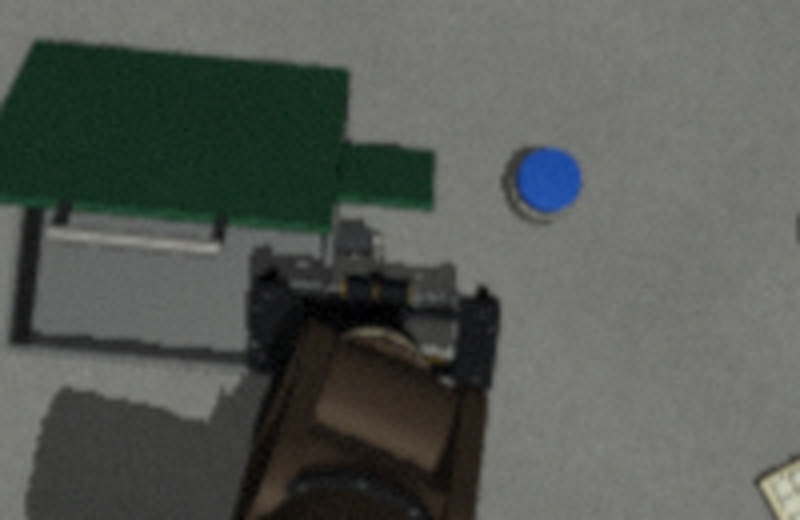

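```bash
cat > rodm.py <<'E'
from cell import env
from h import *
import cv2
C=np.load("C.npy");psi=C[2]
def ray(P,u,v):
    f=200/np.tan(np.radians(P["vertical_fov"])/2);M=np.array(P["world_to_cam"])
    d=M[:3,:3].T@np.array([(u-P["cx"])/f,(v-P["cy"])/f,1]);o=-M[:3,:3].T@M[:3,3];return o,d
def onplane(P,u,v,yl=-166):
    o,d=ray(P,u,v);r=Ro.from_euler('z',-psi);o=r.apply(o-[C[0],C[1],0]);d=r.apply(d)
    k=(yl-o[1])/d[1];return o+k*d-np.array([-5,-166,60])
def proj(P,q):
    w=c2w(np.array(q)+[-5,-166,60],C);M=np.array(P["world_to_cam"]);c=M[:3,:3]@w+M[:3,3]
    f=200/np.tan(np.radians(P["vertical_fov"])/2);return P["cx"]+f*c[0]/c[2],P["cy"]+f*c[1]/c[2]
def meas(name="side",save=None):
    P=env.read_camera(name);im=P["pixels"].astype(int)
    b,g,r=im[...,0],im[...,1],im[...,2];m=(r>90)&(g<60)&(b<60)
    u0,v0=proj(P,[-30,0,60]);yy,xx=np.nonzero(m);k=(abs(xx-u0)<45)&(abs(yy-v0)<45);xx,yy=xx[k],yy[k]
    w=(r-np.maximum(g,b))[yy,xx]
    q=onplane(P,np.average(xx,weights=w),np.average(yy,weights=w));pts=np.array([onplane(P,x,y) for x,y in zip(xx,yy)])
    print(name,len(xx),"sleeve",np.round(q,1),"r",round(np.hypot(q[0],q[2]),1),"phi",round(float(np.arctan2(q[2],-q[0])),3))
    if save: 
        x0,y0=int(u0)-50,int(v0)-45;cv2.imwrite(save,cv2.resize(P["pixels"][y0:y0+80,x0:x0+100],None,fx=8,fy=7,interpolation=cv2.INTER_CUBIC))
    return P
E
python3 - <<'E'
from rodm import *
P=meas("side","pics/z7.png")
p,R,s=cur(env);print(Ro.from_euler('z',-psi).apply(p-[C[0],C[1],0])-np.array([-5,-166,60]),R.as_euler('xyz'))
E
```

```text
side 22 sleeve [-67.9   0.   49.8] r 84.2 phi 0.633
[-38.24021914   0.99701477  55.57564594] [-3.13807534 -0.39793157 -0.10733495]
```

View pics/z7.png

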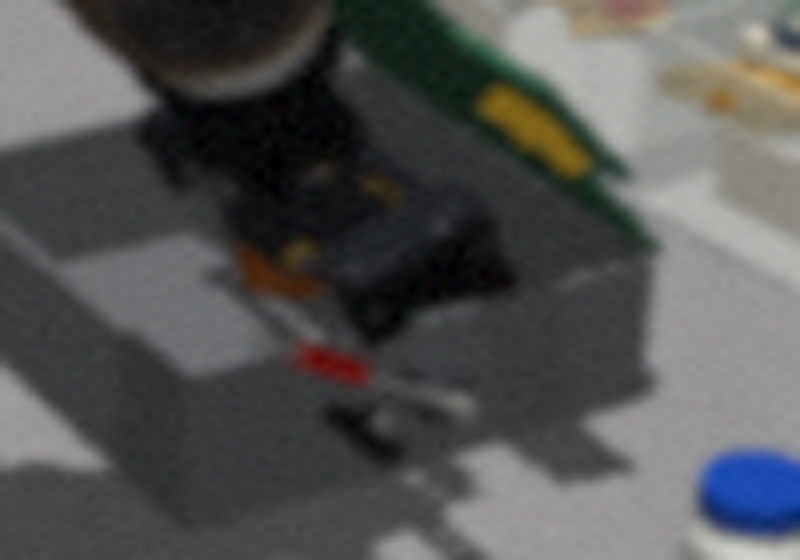

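```bash
cat > wp.py <<'E'
from rodm import *
def pose(x,z,tau,y=0): return c2w(np.array([x-5,-166+y,z+60]),C),Ro.from_euler('z',psi)*Ro.from_euler('x',np.pi)*Ro.from_euler('y',tau)
def plan(wps,dec=2):
    p,R,s=cur(env);pc,Rc=p.copy(),R;out=[]
    for x,z,tau,n in wps:
        T,Rt=pose(x,z,tau);
        if n==0: n=int(np.ceil(need(pc,Rc,T,Rt)*1.02))
        for i in range(n):
            k=n-i;a=np.round(Rc.inv().apply((T-pc)/k)/30,dec);b=np.round((Rc.inv()*Rt).as_rotvec()/k/.08,dec)
            out.append([a.tolist(),b.tolist()]);pc=pc+Rc.apply(a*30);Rc=Rc*Ro.from_rotvec(b*.08)
    show(out)
def w():
    p,R,s=cur(env);q=Ro.from_euler('z',-psi).apply(p-[C[0],C[1],0])-np.array([-5,-166,60]);print("t",round(s["t"],2),"rel",np.round(q,1),"rot",np.round(s["tcp_rot"],3),"j",np.round(s["joints"],2),"F",np.round(s["ft_force"],1))
E
python3 -c "
from wp import *
w();plan([(-75,115,.25,3),(-145,135,.1,3),(-145,60,.1,3)])"
```

```text
t 12.27 rel [-38.2   1.   55.6] rot [-3.138 -0.398 -0.107] j [-0.23  0.46  2.05  0.22  0.24  1.24] F [ 0.8  0.8 -0. ]
[[[-0.12, 0.01, -0.77], [-0.02, -0.62, 0.01]], [[-0.16, 0.01, -0.76], [-0.02, -0.61, 0.01]], [[-0.19, 0.01, -0.75], [-0.01, -0.62, 0.02]], [[-0.7, 0.0, -0.41], [0.0, -0.62, 0.0]], [[-0.72, 0.0, -0.37], [0.0, -0.63, 0.0]]]
[[[-0.74, 0.0, -0.33], [-0.01, -0.62, 0.0]], [[-0.08, 0.0, 0.83], [0.0, 0.0, 0.0]], [[-0.08, 0.0, 0.83], [0.0, 0.0, 0.0]], [[-0.09, 0.0, 0.82], [0.0, 0.0, 0.0]]]
```

drive_tool --increments '[[[-0.12,0.01,-0.77],[-0.02,-0.62,0.01]],[[-0.16,0.01,-0.76],[-0.02,-0.61,0.01]],[[-0.19,0.01,-0.75],[-0.01,-0.62,0.02]],[[-0.7,0,-0.41],[0,-0.62,0]],[[-0.72,0,-0.37],[0,-0.63,0]]]'

```text
t: 12.68
eef_pos: [489.9, -46.6, 189.4]
tcp_rot: [3.142, -0.149, -0.111]
ft_force: [0.1, 0.3, -0.0]
opening: 0.003
```

drive_tool --increments '[[[-0.74,0,-0.33],[-0.01,-0.62,0]],[[-0.08,0,0.83],[0,0,0]],[[-0.08,0,0.83],[0,0,0]],[[-0.09,0,0.7],[0,0,0]]]'

```text
t: 13.02
eef_pos: [466.6, -44.0, 122.9]
tcp_rot: [3.141, -0.101, -0.111]
ft_force: [1.1, 0.1, 0.1]
opening: 0.005
```

```bash
python3 - <<'E'
from wp import *
w();P=meas("side","pics/z8.png")
# push: TCP from tip contact
def tcp(ph,tau):
    t=np.array([-125*np.cos(ph),125*np.sin(ph)]);m=np.array([np.cos(tau),np.sin(tau)]);a=np.array([np.sin(tau),-np.cos(tau)])
    return t-m*15+a*10
wps=[]
for ph,n in((.6,3),(.75,3),(.9,3),(1.0,2)):
    x,z=tcp(ph,.1);print(ph,x,z);wps.append((x,z,.1,n))
plan(wps)
E
```

```text
t 13.02 rel [-145.5   -0.2   62.9] rot [ 3.141 -0.101 -0.111] j [-0.24  0.38  2.1   0.02  0.57  1.42] F [1.1 0.1 0.1]
side 32 sleeve [-65.3   0.   48.3] r 81.2 phi 0.637
0.6 -117.09368017641191 59.13276627189674
0.75 -105.38783692192972 73.75730210043409
0.9 -91.62797434653515 86.46832080095274
1.0 -81.46451654621958 93.73633019850438
[[[0.33, 0.0, 0.04], [0.0, 0.02, 0.0]], [[0.33, 0.0, 0.04], [0.0, 0.02, 0.0]], [[0.34, 0.0, 0.03], [0.0, 0.01, -0.01]], [[0.14, 0.0, -0.15], [0.0, 0.0, 0.0]], [[0.15, 0.0, -0.15], [0.0, 0.0, 0.0]]]
[[[0.14, 0.0, -0.14], [0.0, 0.0, 0.0]], [[0.17, 0.0, -0.13], [0.0, 0.0, 0.0]], [[0.17, 0.0, -0.12], [0.0, 0.0, 0.0]], [[0.16, 0.0, -0.13], [0.0, 0.0, 0.0]], [[0.18, 0.0, -0.1], [0.0, 0.0, 0.0]]]
[[[0.18, 0.0, -0.11], [0.0, 0.0, 0.0]]]
```

View pics/z8.png

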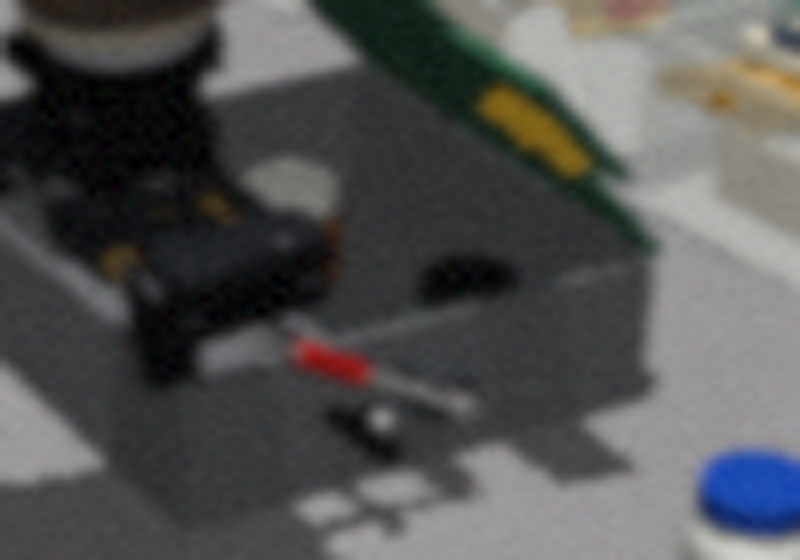

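drive_tool --increments '[[[0.33,0,0.04],[0,0.02,0]],[[0.33,0,0.04],[0,0.02,0]],[[0.34,0,0],[0,0,0]]]'

```text
t: 13.32
eef_pos: [497.6, -47.4, 125.2]
tcp_rot: [3.141, -0.103, -0.11]
ft_force: [-32.4, 5.2, 22.3]
opening: 0.001
```

drive_tool --increments '[[[0.14,0,-0.15],[0,0,0]],[[0.15,0,-0.15],[0,0,0]],[[0.14,0,-0.14],[0,0,0]]]'

```text
t: 13.57
eef_pos: [509.3, -48.7, 140.0]
tcp_rot: [3.141, -0.105, -0.11]
ft_force: [-1.1, 1.3, -0.6]
opening: 0.003
```

drive_tool --increments '[[[0.17,0,-0.13],[0,0,0]],[[0.17,0,-0.12],[0,0,0]],[[0.16,0,-0.13],[0,0,0]]]'

```text
t: 13.82
eef_pos: [522.4, -50.2, 152.4]
tcp_rot: [3.141, -0.104, -0.111]
ft_force: [-0.8, 0.6, -0.2]
opening: 0.004
```

```bash
python3 - <<'E'
from wp import *
w();P=meas("side","pics/z9.png")
E
```

```text
t 13.82 rel [-89.4  -0.2  92.4] rot [ 3.141 -0.104 -0.111] j [-0.23  0.39  1.94  0.02  0.7   1.44] F [-0.8  0.6 -0.2]
side 15 sleeve [-49.1   0.   67.2] r 83.3 phi 0.94
```

View pics/z9.png

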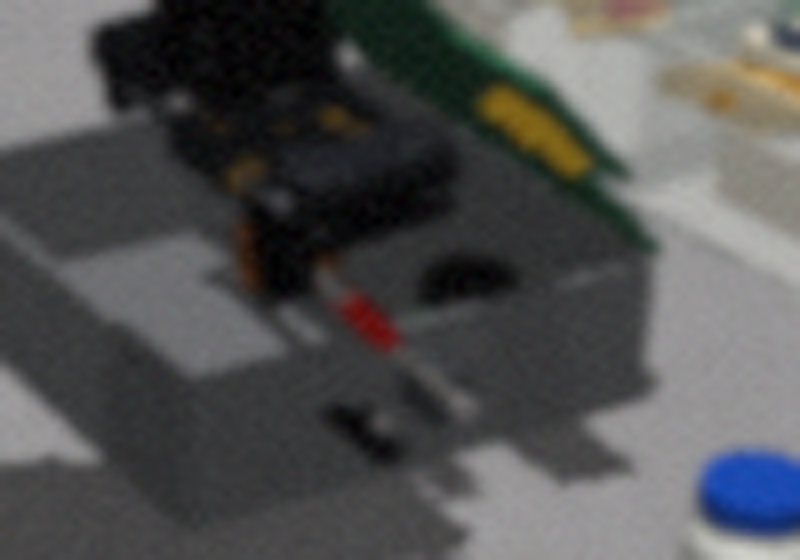

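```bash
cat >> wp.py <<'E'
def tc(ph,tau,r=100,rad=6.5):
    u=np.array([-np.cos(ph),np.sin(ph)]);t=np.array([np.sin(ph),np.cos(ph)]);m=np.array([np.cos(tau),np.sin(tau)])
    return tuple(r*u-rad*t-10*m)
E
python3 - <<'E'
from wp import *
plan([(-102,95,.5,5),(*tc(.95,.5),.5,3),(*tc(1.1,.5),.5,3),(*tc(1.25,.5),.5,3)])
E
```

```text
[[[-0.09, 0.0, -0.02], [0.0, 0.98, 0.0]], [[-0.09, 0.0, -0.03], [0.0, 0.99, 0.0]], [[-0.08, 0.0, -0.04], [0.0, 0.98, 0.0]], [[-0.08, -0.01, -0.04], [0.0, 0.99, 0.0]], [[-0.08, 0.0, -0.05], [0.01, 0.98, 0.0]]]
[[[0.17, 0.0, 0.38], [0.0, 0.0, 0.0]], [[0.17, 0.0, 0.37], [0.0, 0.0, 0.0]], [[0.18, 0.0, 0.38], [0.0, 0.0, 0.0]], [[0.16, 0.0, -0.02], [0.0, 0.0, 0.0]], [[0.17, 0.0, -0.02], [0.0, 0.0, 0.0]]]
[[[0.16, 0.0, -0.02], [0.0, 0.0, 0.0]], [[0.17, 0.0, 0.01], [0.0, 0.0, 0.0]], [[0.17, 0.0, 0.0], [0.0, 0.0, 0.0]], [[0.16, 0.0, 0.01], [0.0, 0.0, 0.0]]]
```

drive_tool --increments '[[[-0.09,0,-0.02],[0,0.98,0]],[[-0.09,0,-0.03],[0,0.99,0]],[[-0.08,0,-0.04],[0,0.98,0]],[[-0.08,0,-0.04],[0,0.99,0]],[[-0.08,0,-0.05],[0,0.98,0]]]'

```text
t: 14.28
eef_pos: [509.5, -46.8, 153.6]
tcp_rot: [-3.135, -0.466, -0.109]
ft_force: [0.1, -0.7, 0.7]
opening: 0.003
```

drive_tool --increments '[[[0.17,0,0.38],[0,0,0]],[[0.17,0,0.37],[0,0,0]],[[0.18,0,0.38],[0,0,0]]]'

```text
t: 14.53
eef_pos: [540.2, -49.4, 130.2]
tcp_rot: [-3.133, -0.464, -0.109]
ft_force: [-0.7, -0.4, 0.1]
opening: 0.008
```

drive_tool --increments '[[[0.16,0,-0.02],[0,0,0]],[[0.17,0,-0.02],[0,0,0]],[[0.16,0,-0.02],[0,0,0]]]'

```text
t: 14.78
eef_pos: [552.2, -50.6, 138.1]
tcp_rot: [-3.133, -0.462, -0.109]
ft_force: [-0.8, 0.3, -1.3]
opening: 0.001
```

```bash
python3 - <<'E'
from wp import *
w();P=meas("side","pics/z10.png")
E
```

```text
t 14.78 rel [-59.7   2.6  78.1] rot [-3.133 -0.462 -0.109] j [-0.24  0.39  2.13  0.39  0.18  1.06] F [-0.8  0.3 -1.3]
side 23 sleeve [-35.    0.   71.2] r 79.3 phi 1.113
```

View pics/z10.png

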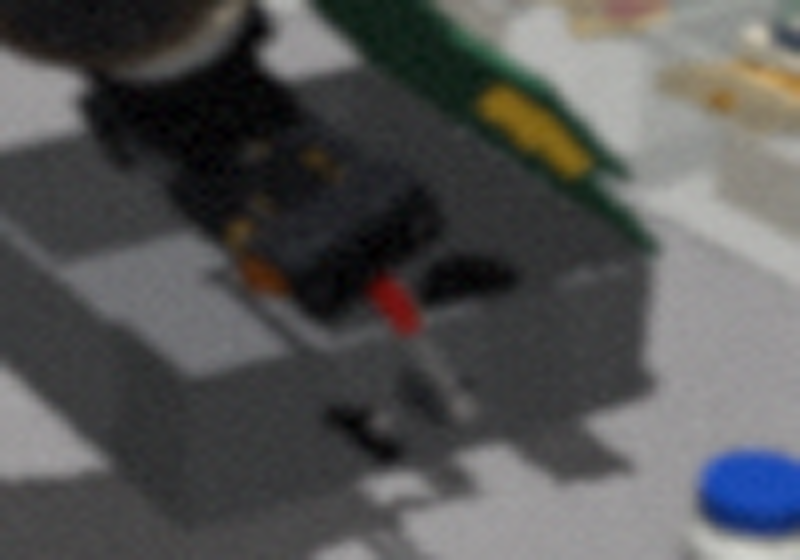

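```bash
python3 - <<'E'
from wp import *
plan([(*tc(1.2,.48),.48,2),(*tc(1.35,.48),.48,3),(*tc(1.46,.48),.48,3)])
E
```

```text
[[[0.17, 0.04, -0.05], [-0.06, 0.1, 0.0]], [[0.17, 0.04, -0.06], [-0.05, 0.1, 0.01]], [[0.17, 0.0, 0.02], [0.0, 0.0, 0.0]], [[0.16, 0.0, 0.02], [0.0, 0.0, 0.0]], [[0.17, 0.0, 0.02], [0.0, 0.0, 0.0]]]
[[[0.12, 0.0, 0.03], [0.0, 0.0, 0.0]], [[0.12, 0.0, 0.03], [0.0, 0.0, 0.0]], [[0.11, 0.0, 0.03], [0.0, 0.0, 0.0]]]
```

drive_tool --increments '[[[0.17,0.04,-0.05],[-0.06,0.1,0]],[[0.17,0.04,-0.06],[-0.05,0.1,0]],[[0.17,0,0.02],[0,0,0]],[[0.16,0,0.02],[0,0,0]],[[0.17,0,0.02],[0,0,0]]]'

```text
t: 15.25
eef_pos: [573.7, -55.4, 151.5]
tcp_rot: [-3.142, -0.479, -0.109]
ft_force: [-1.5, 0.6, 0.1]
opening: 0.004
```

drive_tool --increments '[[[0.12,0,0.03],[0,0,0]],[[0.12,0,0.03],[0,0,0]],[[0.11,0,0.03],[0,0,0]],[[0,0,0],[0,0,0]]]'

```text
t: 15.58
eef_pos: [584.4, -56.5, 153.7]
tcp_rot: [-3.142, -0.479, -0.109]
ft_force: [-0.5, -0.1, -0.0]
opening: 0.006
```

```bash
python3 - <<'E'
from wp import *
w();P=meas("side","pics/z11.png")
E
```

```text
t 15.58 rel [-27.1   0.2  93.7] rot [-3.142 -0.479 -0.109] j [-0.24  0.4   2.05  0.26  0.23  1.2 ] F [-0.5 -0.1 -0. ]
side 54 sleeve [-38.8   0.   99.4] r 106.7 phi 1.199
```

View pics/z11.png

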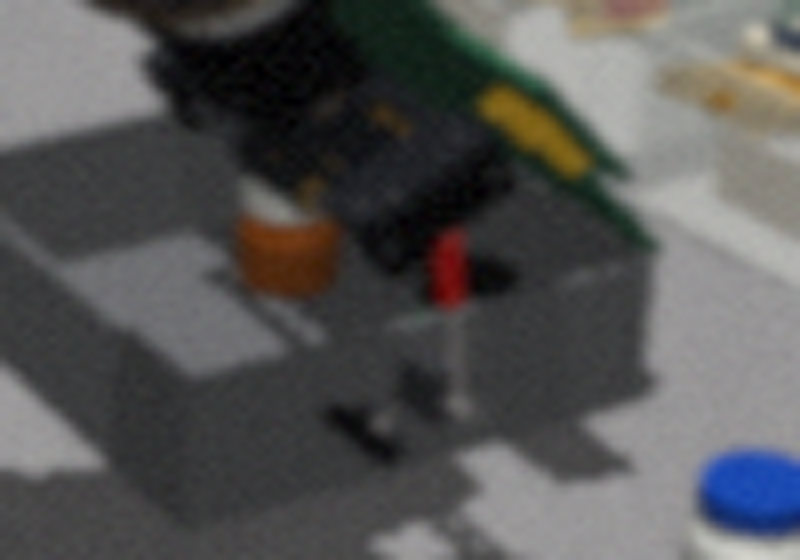

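```bash
sed -i 's/m=(r>90)&(g<60)&(b<60)/m=(r>90)\&(g<60)\&(abs(g-b)<22)/; s/abs(xx-u0)<45/(xx-u0>-15)\&(xx-u0<25)/' rodm.py; python3 - <<'E'
from wp import *
P=meas("side")
for ph in (1.4,1.46,1.5,1.57):print(ph,proj(P,[-85*np.cos(ph),0,85*np.sin(ph)]))
im=P["pixels"].astype(int);u0,v0=proj(P,[-30,0,60])
print(u0,v0)
E
```

```text
side 28 sleeve [-9.7  0.  84.6] r 85.1 phi 1.456
1.4 (np.float64(327.44766704914247), np.float64(183.9714111389916))
1.46 (np.float64(328.690545952598), np.float64(183.42299309971617))
1.5 (np.float64(329.5203325960076), np.float64(183.09862549715768))
1.57 (np.float64(330.9698105921271), np.float64(182.6119953920307))
323.39956132710887 190.99707692337606
```

```bash
python3 - <<'E'
from wp import *
plan([(*tc(1.62,.48),.48,5)])
P=env.read_camera("side");print(proj(P,[0,0,0]))
E
```

```text
[[[0.11, 0.0, 0.04], [0.0, 0.0, 0.0]], [[0.11, 0.0, 0.04], [0.0, 0.0, 0.0]], [[0.11, 0.0, 0.04], [0.0, 0.01, 0.0]], [[0.11, 0.0, 0.04], [0.0, 0.0, 0.0]], [[0.1, 0.01, 0.04], [-0.01, 0.01, 0.01]]]
(np.float64(330.00685187392736), np.float64(203.08621368336307))
```

Pivot projection agrees with the picture to about 0.2 px. Final push.

drive_tool --increments '[[[0.11,0,0.04],[0,0,0]],[[0.11,0,0.04],[0,0,0]],[[0.11,0,0.04],[0,0,0]],[[0.11,0,0.04],[0,0,0]],[[0.1,0,0.04],[0,0,0]]]'

```text
t: 16.15
eef_pos: [601.1, -58.3, 155.6]
tcp_rot: [-3.141, -0.478, -0.109]
ft_force: [0.2, -0.6, -0.2]
opening: 0.005
```

drive_tool --increments '[[[0,0,0],[0,0,0]]]'

```text
t: 16.23
eef_pos: [601.4, -58.4, 155.7]
tcp_rot: [-3.142, -0.479, -0.109]
ft_force: [-0.5, 0.0, -0.2]
opening: 0.007
```

```bash
python3 - <<'E'
from wp import *
w();meas("side");P=meas("side","pics/z12.png");meas("top")
E
```

```text
t 16.23 rel [-10.    0.2  95.7] rot [-3.142 -0.479 -0.109] j [-0.23  0.41  2.01  0.23  0.25  1.24] F [-0.5  0.  -0.2]
side 29 sleeve [ 3.3  0.  86.2] r 86.3 phi 1.609
side 31 sleeve [ 3.6  0.  86. ] r 86.0 phi 1.613
top 4 sleeve [ -2.4   0.  149.4] r 149.4 phi 1.555
```

View pics/z12.png

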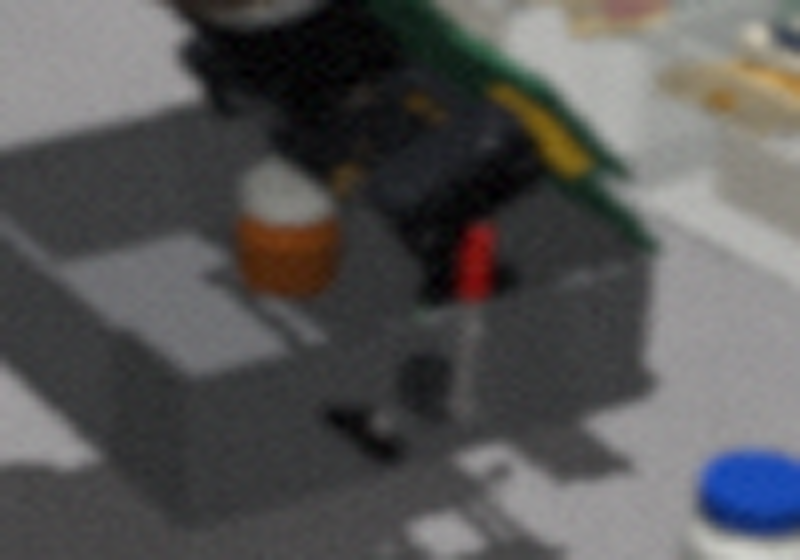

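```bash
python3 - <<'E'
from wp import *
p,R,s=cur(env)
Rt=Ro.from_euler('xyz',[np.pi,0,psi+np.pi/2])
fx=Ro.from_euler('z',psi).apply([1,0,0])
way=[p-fx*20,p-fx*45];B=way[-1];W=np.array([480,50,360.])
way+=[B+(W-B)*i/15 for i in range(1,16)]
H=np.array([589,111.3,360]);way+=[W+(H-W)*i/6 for i in range(1,7)]
N=len(way);pc,Rc=p,R;out=[]
for i,w_ in enumerate(way):
    a=np.round(Rc.inv().apply(w_-pc)/30,2)
    b=np.zeros(3) if i<1 else np.round((Rc.inv()*Rt).as_rotvec()/(N-i)/.08,2)
    out.append([a.tolist(),b.tolist()]);pc=pc+Rc.apply(a*30);Rc=Rc*Ro.from_rotvec(b*.08)
show(out);print(N,pc)
E
```

```text
[[[-0.59, 0.0, -0.31], [0.0, 0.0, 0.0]], [[-0.74, 0.0, -0.38], [0.21, -0.21, -0.87]], [[0.04, -0.22, -0.49], [0.21, -0.21, -0.87]], [[0.05, -0.22, -0.49], [0.21, -0.21, -0.87]], [[0.06, -0.22, -0.48], [0.21, -0.21, -0.87]]]
[[[0.07, -0.23, -0.48], [0.21, -0.21, -0.87]], [[0.07, -0.23, -0.48], [0.21, -0.21, -0.87]], [[0.09, -0.23, -0.47], [0.21, -0.21, -0.87]], [[0.09, -0.24, -0.48], [0.22, -0.21, -0.88]], [[0.1, -0.24, -0.47], [0.22, -0.21, -0.87]]]
[[[0.1, -0.24, -0.47], [0.21, -0.21, -0.88]], [[0.12, -0.23, -0.46], [0.22, -0.21, -0.87]], [[0.13, -0.24, -0.46], [0.22, -0.22, -0.88]], [[0.13, -0.24, -0.47], [0.21, -0.22, -0.87]], [[0.15, -0.24, -0.46], [0.21, -0.21, -0.88]]]
[[[0.15, -0.23, -0.46], [0.22, -0.21, -0.87]], [[0.16, -0.23, -0.45], [0.22, -0.22, -0.88]], [[0.59, 0.35, 0.1], [0.21, -0.22, -0.87]], [[0.57, 0.39, 0.08], [0.21, -0.21, -0.88]], [[0.54, 0.43, 0.07], [0.22, -0.22, -0.87]]]
[[[0.52, 0.46, 0.05], [0.21, -0.21, -0.88]], [[0.48, 0.5, 0.03], [0.22, -0.22, -0.87]], [[0.44, 0.54, 0.02], [0.21, -0.21, -0.88]]]
23 [589.05891549 111.30623011 359.9807499 ]
```

drive_tool --increments '[[[-0.59,0,-0.31],[0,0,0]],[[-0.74,0,-0.38],[0.21,-0.21,-0.87]],[[0.04,-0.22,-0.49],[0.21,-0.21,-0.87]],[[0.05,-0.22,-0.49],[0.21,-0.21,-0.87]],[[0.06,-0.22,-0.48],[0.21,-0.21,-0.87]]]' --jaw -0.5

```text
t: 16.8
eef_pos: [540.0, -32.6, 197.1]
tcp_rot: [3.078, -0.401, 0.199]
ft_force: [0.2, -0.7, -0.5]
opening: 0.24
```

```bash
python3 - <<'E'
from wp import *
w();meas("side")
E
```

```text
t 16.8 rel [-73.8  19.2 137.1] rot [ 3.078 -0.401  0.199] j [-0.24  0.28  2.05  0.26  0.43  0.94] F [ 0.2 -0.7 -0.5]
side 32 sleeve [ 4.2  0.  86.2] r 86.3 phi 1.62
```

drive_tool --increments '[[[0.07,-0.23,-0.48],[0.21,-0.21,-0.87]],[[0.07,-0.23,-0.48],[0.21,-0.21,-0.87]],[[0.09,-0.23,-0.47],[0.21,-0.21,-0.87]],[[0.09,-0.24,-0.48],[0.22,-0.21,-0.88]],[[0.1,-0.24,-0.47],[0.22,-0.21,-0.87]]]'

```text
t: 17.27
eef_pos: [515.2, 2.1, 265.3]
tcp_rot: [3.041, -0.288, 0.56]
ft_force: [0.0, -0.0, -0.3]
opening: 0.249
```

drive_tool --increments '[[[0.1,-0.24,-0.47],[0.21,-0.21,-0.88]],[[0.12,-0.23,-0.46],[0.22,-0.21,-0.87]],[[0.13,-0.24,-0.46],[0.22,-0.22,-0.88]],[[0.13,-0.24,-0.47],[0.21,-0.22,-0.87]],[[0.15,-0.24,-0.46],[0.21,-0.21,-0.88]]]'

```text
t: 17.68
eef_pos: [489.8, 36.7, 333.4]
tcp_rot: [3.048, -0.167, 0.909]
ft_force: [-0.4, -0.0, -0.5]
opening: 0.251
```

```bash
python3 - <<'E'
from wp import *
w();meas("side","pics/z13.png")
P=env.read_camera("side");P2=env.read_camera("top")
for n,Q in(("s",P),("t",P2)):
  for t in("lid_bar","slot","rod_tip","rod_grip"):
    r=env.tip_of(t,Q);print(n,t,[(np.round(q["point"]).tolist(),round(q["score"],2)) for q in r[:2]])
p,R,s=cur(env)
Rt=Ro.from_euler('xyz',[np.pi,0,psi+np.pi/2]);print(p)
A=np.array([500,70,362.]);H=np.array([589,111.3,362]);a=rows(p,R,A,R,2,2)
n1=int(np.ceil(need(p,R,H,Rt)))
show(rows(p,R,H,Rt,n1+1,2))
E
```

```text
t 17.68 rel [-131.3   82.5  273.4] rot [ 3.048 -0.167  0.909] j [-0.11  0.11  1.8   0.11  1.06  0.51] F [-0.4 -0.  -0.5]
side 31 sleeve [ 4.1  0.  86.6] r 86.7 phi 1.618
s lid_bar [([593.0, 111.0, 316.0], 0.77)]
s slot [([648.0, -61.0, 214.0], 0.61)]
s rod_tip [([616.0, -62.0, 189.0], 0.6)]
s rod_grip [([618.0, -62.0, 142.0], 0.63), ([636.0, 107.0, 1.0], 0.48)]
t lid_bar [([588.0, 108.0, 320.0], 0.87)]
t slot []
t rod_tip [([618.0, -59.0, 146.0], 0.58), ([619.0, -57.0, 186.0], 0.43)]
t rod_grip [([616.0, -59.0, 148.0], 0.52)]
[490.0480792   36.169666   332.44295667]
[[[0.46, 0.12, -0.02], [0.19, -0.19, -0.78]], [[0.45, 0.15, -0.03], [0.19, -0.19, -0.78]], [[0.44, 0.17, -0.04], [0.19, -0.19, -0.78]], [[0.42, 0.2, -0.05], [0.19, -0.19, -0.78]], [[0.41, 0.23, -0.06], [0.19, -0.19, -0.78]]]
[[[0.4, 0.25, -0.07], [0.19, -0.19, -0.78]], [[0.38, 0.27, -0.08], [0.19, -0.19, -0.78]], [[0.36, 0.29, -0.09], [0.19, -0.19, -0.77]], [[0.33, 0.32, -0.1], [0.2, -0.2, -0.78]]]
```

View pics/z13.png

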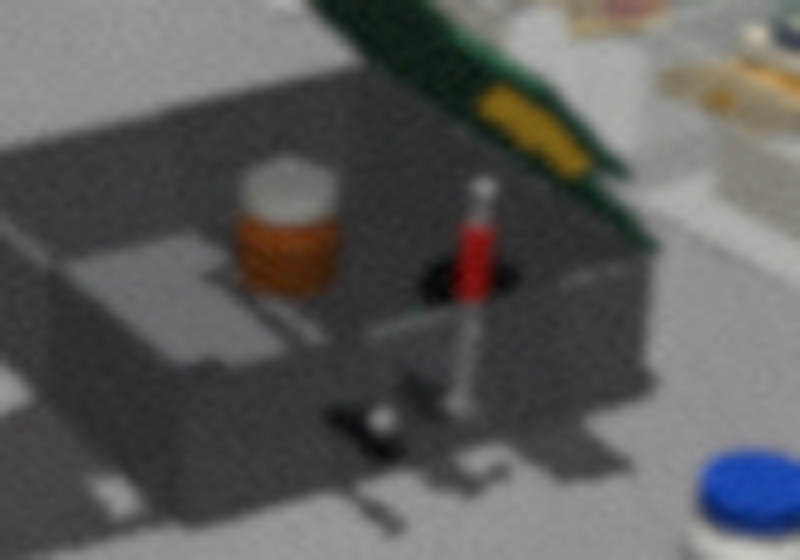

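drive_tool --increments '[[[0.46,0.12,-0.04],[0.19,-0.19,-0.78]],[[0.45,0.15,-0.05],[0.19,-0.19,-0.78]],[[0.44,0.17,-0.06],[0.19,-0.19,-0.78]],[[0.42,0.2,-0.06],[0.19,-0.19,-0.78]],[[0.41,0.23,-0.06],[0.19,-0.19,-0.78]]]'

```text
t: 18.65
eef_pos: [545.3, 78.3, 351.2]
tcp_rot: [3.088, -0.067, 1.217]
ft_force: [-0.3, 0.0, -0.4]
opening: 0.251
```

drive_tool --increments '[[[0.4,0.25,-0.07],[0.19,-0.19,-0.78]],[[0.38,0.27,-0.08],[0.19,-0.19,-0.78]],[[0.36,0.29,-0.09],[0.19,-0.19,-0.77]],[[0.33,0.32,-0.1],[0.2,-0.2,-0.78]]]'

```text
t: 18.98
eef_pos: [589.2, 111.8, 364.3]
tcp_rot: [-3.141, 0.001, 1.464]
ft_force: [0.3, 0.8, 0.4]
opening: 0.25
```

```bash
python3 - <<'E'
from wp import *
w();P=meas("side")
for ph in(1.57,1.62,1.67):print(ph,proj(P,[-125*np.cos(ph),0,125*np.sin(ph)]))
cv2.imwrite("pics/s14.png",cv2.resize(P["pixels"][80:210,240:400],None,fx=5,fy=5,interpolation=cv2.INTER_CUBIC))
p,R,s=cur(env);print(p)
Rt=Ro.from_euler('xyz',[np.pi,0,psi+np.pi/2]);T=np.array([591.3,111.2,309])
show(rows(p,R,T,Rt,3,2))
E
```

```text
t 18.98 rel [-40.8 168.1 304.3] rot [-3.141e+00  1.000e-03  1.464e+00] j [ 0.08  0.35  1.4  -0.    1.4   0.18] F [0.3 0.8 0.4]
side 30 sleeve [ 3.9  0.  86.4] r 86.5 phi 1.616
1.57 (np.float64(331.4432775285547), np.float64(172.5452446300977))
1.62 (np.float64(332.9773175052061), np.float64(172.14217791803515))
1.67 (np.float64(334.4975164226578), np.float64(171.82120612980037))
[590.91663385 112.92833107 364.28484525]
[[[-0.02, 0.01, 0.61], [0.0, 0.01, 0.04]], [[-0.02, 0.01, 0.62], [-0.01, 0.01, 0.03]], [[-0.01, 0.0, 0.61], [0.0, 0.0, 0.04]]]
```

View pics/s14.png

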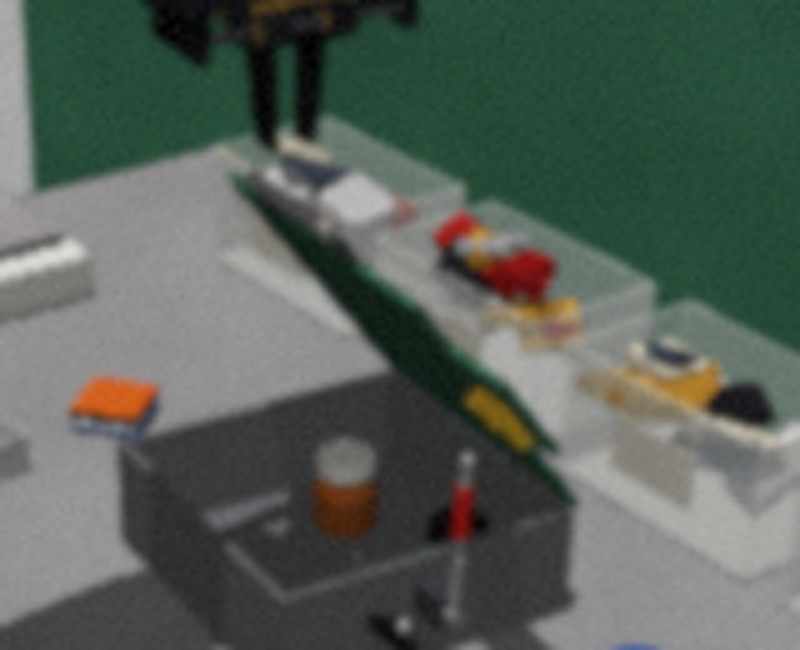

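drive_tool --increments '[[[-0.02,0.01,0.6],[0,0,0.03]],[[-0.02,0.01,0.6],[0,0,0.03]],[[-0.01,0,0.4],[0,0,0.04]]]'

```text
t: 19.28
eef_pos: [588.8, 109.8, 314.6]
tcp_rot: [-3.141, 0.001, 1.453]
ft_force: [-0.4, -0.3, -0.0]
opening: 0.252
```

drive_tool --increments '[[[0,0,0.22],[0,0,0]]]'

```text
t: 19.37
eef_pos: [588.6, 109.6, 307.9]
tcp_rot: [-3.14, 0.001, 1.453]
ft_force: [0.0, -0.8, -0.5]
opening: 0.251
```

drive_tool --increments '[[[0,0,0],[0,0,0]],[[0,0,0],[0,0,0]],[[0,0,0],[0,0,0]]]' --jaw -1

```text
t: 19.62
eef_pos: [589.4, 109.8, 310.6]
tcp_rot: [3.14, 0.0, 1.454]
ft_force: [1.2, -0.3, -2.8]
opening: 0.12
```

```bash
python3 - <<'E'
from wp import *
p,R,s=cur(env);h=c2w(LOC["lid_hinge"],C)
d=Ro.from_euler('z',-psi).apply(p-h);print(p,d,s["ft_force"],s["opening"]*95)
f=lambda t:np.array([-285*np.cos(t)+4*np.sin(t),285*np.sin(t)+4*np.cos(t)])
t0=.95
for n,t1 in((7,.78),(6,.68)):
    th=np.linspace(t0,t1,n+1);acc=np.zeros(2);out=[]
    for i in range(n):
        e=np.round((f(th[i+1])-f(t0)-acc)/30,2);acc+=e*30;out.append((float(e[0]),float(-e[1])))
    print(out);t0=t1
E
```

```text
[589.43829752 109.7883594  310.60551294] [-1.70324358e+02  1.28572802e-01  2.20605513e+02] [ 1.153668  -0.3472982 -2.8063327] 11.385830994566996
[(-0.19, 0.13), (-0.18, 0.14), (-0.18, 0.15), (-0.18, 0.14), (-0.18, 0.15), (-0.17, 0.16), (-0.16, 0.16)]
[(-0.11, 0.11), (-0.11, 0.12), (-0.11, 0.11), (-0.11, 0.12), (-0.1, 0.12), (-0.1, 0.12)]
```

drive_tool --increments '[[[0,-0.19,0.13],[0,0,0]],[[0,-0.18,0.14],[0,0,0]],[[0,-0.18,0.15],[0,0,0]],[[0,-0.18,0.14],[0,0,0]]]'

```text
t: 19.95
eef_pos: [567.2, 112.2, 292.5]
tcp_rot: [3.14, 0.001, 1.454]
ft_force: [9.2, -2.2, -8.5]
opening: 0.117
```

drive_tool --increments '[[[0,-0.18,0.15],[0,0,0]],[[0,-0.17,0.16],[0,0,0]],[[0,-0.16,0.16],[0,0,0]]]'

```text
t: 20.2
eef_pos: [552.4, 113.8, 278.2]
tcp_rot: [3.139, 0.001, 1.454]
ft_force: [11.2, -3.1, -11.0]
opening: 0.119
```

```bash
cat > lid.py <<'E'
from wp import *
p,R,s=cur(env);h=c2w(LOC["lid_hinge"],C)
d=Ro.from_euler('z',-psi).apply(p-h);print(np.round(d,1),np.round(s["ft_force"],1),s["opening"]*95)
a=np.array([d[0],d[2]+13]);print(np.linalg.norm(a),"theta",np.arctan2(a[1],-a[0])-.014)
P=meas("side")
cv2.imwrite("pics/l%d.png"%int(s["t"]*100),cv2.resize(P["pixels"][80:210,240:400],None,fx=5,fy=5,interpolation=cv2.INTER_CUBIC));print("l%d"%int(s["t"]*100))
E
python3 lid.py
```

```text
[-2.075e+02  1.000e-01  1.882e+02] [ 11.2  -3.1 -11. ] 11.293682190472078
289.03181306830515 theta 0.7558263278736158
side 20 sleeve [ 4.1  0.  85.2] r 85.3 phi 1.619
l2020
```

View pics/l2020.png

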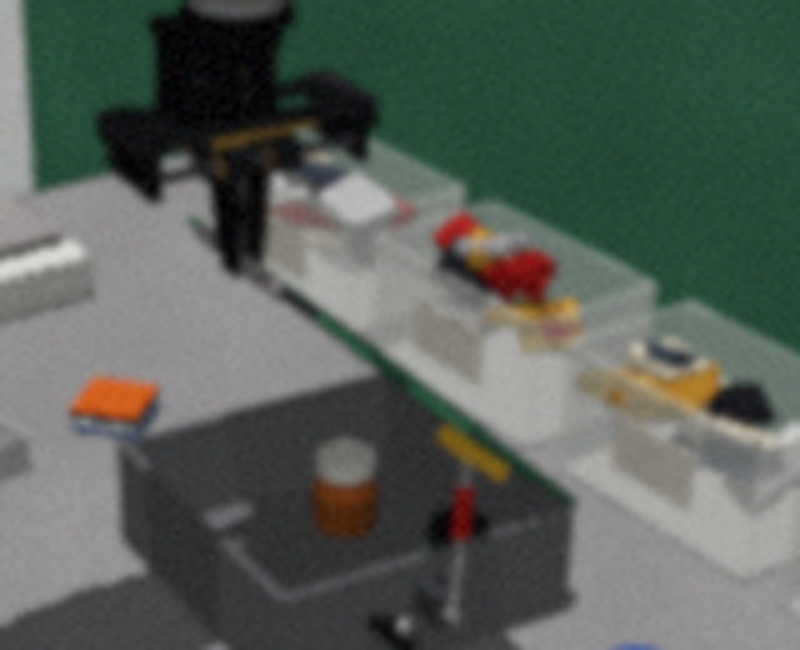

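drive_tool --increments '[[[0,-0.07,0.13],[0,0,0]],[[0,-0.08,0.14],[0,0,0]]]'

```text
t: 20.42
eef_pos: [546.2, 114.6, 270.9]
tcp_rot: [-3.14, 0.001, 1.454]
ft_force: [-9.3, -3.1, 8.1]
opening: 0.113
```

drive_tool --increments '[[[0,-0.1,0.12],[0,0,0]],[[0,0,0],[0,0,0]]]'

```text
t: 20.58
eef_pos: [542.6, 115.0, 266.7]
tcp_rot: [-3.139, 0.001, 1.454]
ft_force: [-4.7, -2.2, -2.2]
opening: 0.118
```

```bash
python3 lid.py
```

```text
[-2.174e+02  1.000e-01  1.767e+02] [-4.7 -2.2 -2.2] 11.227621003399788
288.5545653093328 theta 0.7035154813610074
side 21 sleeve [ 4.6  0.  85.9] r 86.0 phi 1.624
l2058
```

View pics/l2058.png

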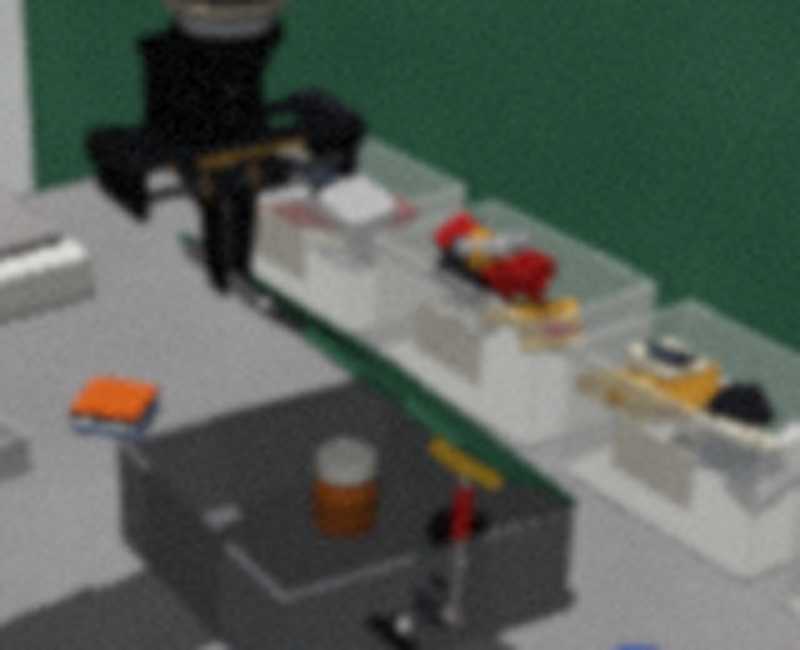

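drive_tool --increments '[[[0,-0.05,0.06],[0,0,0]],[[0,0,0],[0,0,0]]]'

```text
t: 20.8
eef_pos: [541.7, 115.1, 265.5]
tcp_rot: [-3.14, 0.001, 1.454]
ft_force: [-4.4, -3.8, 2.4]
opening: 0.122
```

drive_tool --increments '[[[0,-0.05,0.06],[0,0,0]],[[0,0,0],[0,0,0]]]'

```text
t: 20.97
eef_pos: [541.0, 115.2, 264.6]
tcp_rot: [3.14, 0.001, 1.454]
ft_force: [-1.6, -4.1, 6.4]
opening: 0.114
```

drive_tool --increments '[[[0,0,-0.05],[0,0,0]],[[0,0,0],[0,0,0]]]'

```text
t: 21.13
eef_pos: [541.5, 115.1, 265.2]
tcp_rot: [3.141, 0.001, 1.454]
ft_force: [2.7, -3.5, -1.3]
opening: 0.12
```

```bash
python3 lid.py
```

```text
[-2.186e+02  1.000e-01  1.752e+02] [ 2.7 -3.5 -1.3] 11.4178782200088
288.45900216444704 theta 0.6968859363224018
side 20 sleeve [ 3.7  0.  85.9] r 86.0 phi 1.614
l2113
```

drive_tool --increments '[[[0,0,0],[0,0,0]],[[0,0,0],[0,0,0]],[[0,0,0],[0,0,0]]]' --jaw -0.5

```text
t: 21.43
eef_pos: [541.3, 115.7, 265.2]
tcp_rot: [-3.141, -0.0, 1.454]
ft_force: [1.0, -0.1, 0.2]
opening: 0.235
```

```bash
python3 lid.py
```

```text
[-218.8    0.8  175.2] [ 1.  -0.1  0.2] 22.288744600465563
288.6064417577515 theta 0.6963435904549907
side 20 sleeve [ 3.4  0.  86.8] r 86.9 phi 1.61
l2143
```

View pics/l2143.png

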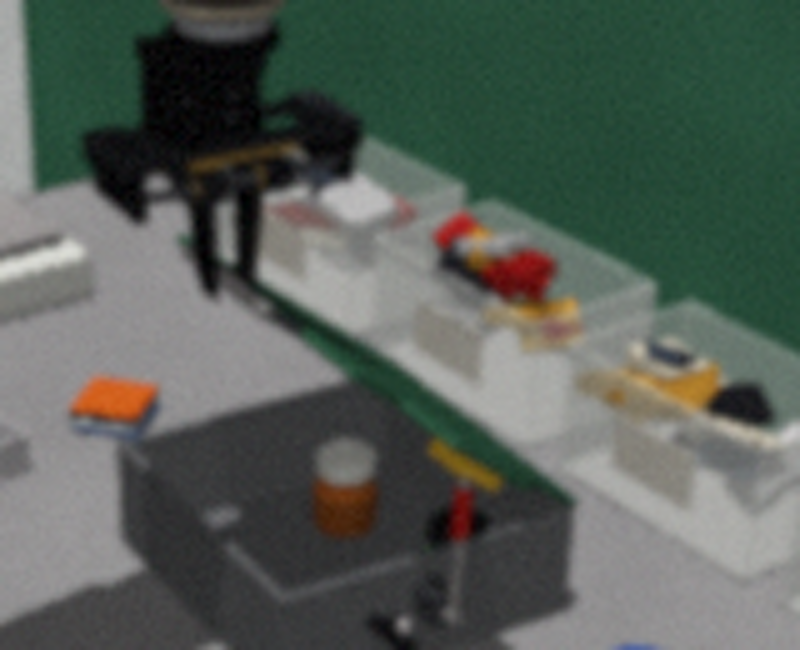

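drive_tool --increments '[[[0,0,-0.3],[0,0,0]],[[0,0,-0.6],[0,0,0]],[[0,0,-0.9],[0,0,0]],[[0,-0.4,-0.9],[0,0,0]],[[0,-0.9,-0.5],[0,0,0]]]'

```text
t: 21.9
eef_pos: [504.5, 119.9, 363.9]
tcp_rot: [3.138, -0.0, 1.453]
ft_force: [-0.3, 1.1, -0.1]
opening: 0.245
```

drive_tool --increments '[[[0,-0.9,-0.3],[0,0,0]],[[0,-0.9,0],[0,0,0]],[[0,0,0],[0,0,0]],[[0,0,0],[0,0,0]],[[0,0,0],[0,0,0]]]'

```text
t: 22.32
eef_pos: [449.8, 126.4, 370.7]
tcp_rot: [3.14, 0.0, 1.454]
ft_force: [0.2, -0.1, -0.3]
opening: 0.249
```

```bash
python3 lid.py; python3 - <<'E'
from wp import *
s,t=env.read_camera("side"),env.read_camera("top")
cv2.imwrite("pics/topend.png",t["pixels"])
cv2.imwrite("pics/zend.png",cv2.resize(s["pixels"][140:220,270:370],None,fx=8,fy=7,interpolation=cv2.INTER_CUBIC))
for n,Q in(("s",s),("t",t)):
  for k in("lid_bar","slot","rod_tip"):
    r=env.tip_of(k,Q);print(n,k,[(np.round(q["point"]).tolist(),round(q["score"],2)) for q in r[:2]])
E
```

```text
[-311.     1.3  280.7] [ 0.2 -0.1 -0.3] 23.658358092041265
427.713570220429 theta 0.7427933817319268
side 14 sleeve [ 3.9  0.  85.2] r 85.3 phi 1.616
l2231
s lid_bar [([541.0, 115.0, 270.0], 0.67)]
s slot [([620.0, -58.0, 188.0], 0.77)]
s rod_tip []
t lid_bar [([542.0, 117.0, 271.0], 0.72)]
t slot [([618.0, -61.0, 190.0], 0.56)]
t rod_tip []
```

View pics/zend.png

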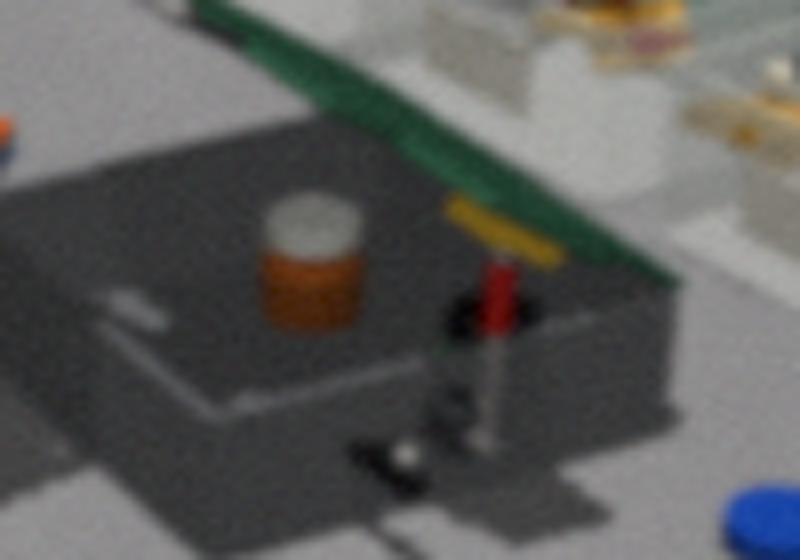

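View pics/topend.png

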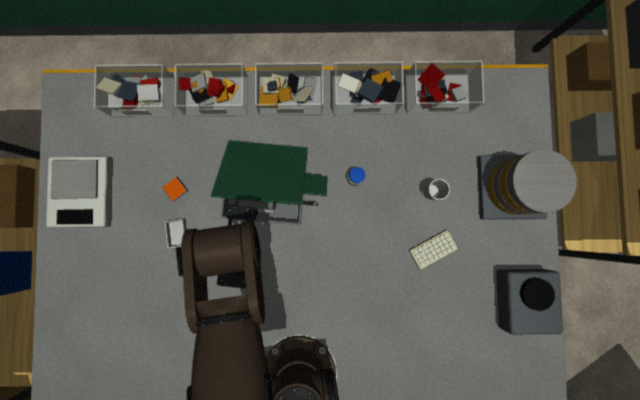

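drive_tool --increments '[[[0,-0.5,0],[0,0,0]],[[0,0,0],[0,0,0]],[[0,0,0],[0,0,0]],[[0,0,0],[0,0,0]],[[0,0,0],[0,0,0]]]'

```text
t: 23.18
eef_pos: [434.9, 128.0, 370.2]
tcp_rot: [3.141, 0.0, 1.454]
ft_force: [0.3, 1.1, -0.4]
opening: 0.249
```

drive_tool --increments '[[[0,0,0],[0,0,0]],[[0,0,0],[0,0,0]],[[0,0,0],[0,0,0]],[[0,0,0],[0,0,0]],[[0,0,0],[0,0,0]]]'

```text
t: 23.6
eef_pos: [434.5, 128.1, 370.1]
tcp_rot: [3.141, 0.0, 1.454]
ft_force: [0.2, 0.4, -0.9]
opening: 0.248
```

```bash
python3 - <<'E'
from wp import *
w();s=meas("side");t=env.read_camera("top")
for n,Q in(("s",s),("t",t)):
  for k in("lid_bar","slot","jar_white","jar_amber","scoop"):
    r=env.tip_of(k,Q);print(n,k,[(np.round(q["point"]).tolist(),round(q["score"],2)) for q in r[:1]])
E
```

```text
t 23.6 rel [-196.3  167.3  310.1] rot [3.141 0.    1.454] j [ 0.14  0.1   1.71 -0.    1.33  0.26] F [ 0.2  0.4 -0.9]
side 13 sleeve [ 4.1  0.  85.2] r 85.3 phi 1.619
s lid_bar [([542.0, 115.0, 267.0], 0.71)]
s slot [([619.0, -56.0, 189.0], 0.85)]
s jar_white []
s jar_amber [([682.0, 153.0, 11.0], 0.63)]
s scoop [([439.0, 408.0, -2.0], 0.71)]
t lid_bar [([542.0, 115.0, 272.0], 0.73)]
t slot [([620.0, -59.0, 190.0], 0.93)]
t jar_white [([658.0, -200.0, 3.0], 0.74)]
t jar_amber []
t scoop [([448.0, 409.0, -0.0], 0.59)]
```

Stable for over 2 s, handing in.

```bash
python3 -c "
from cell import env
print(env.job_done())"
```

```text
the job is handed in; nothing more can be done
None
```

The prop rod now carries the lid, its tip in the yellow slot, and the gripper is open and clear. I handed the job in at about 23.7 s of the 62 s allowed.

**What I did:**
- I lifted the lid by the bar to about 0.95 rad, let go, and it stood by itself.
- I pinched the red sleeve, pulled the rod out of its clip and swung it up. The pinch slipped off at about 0.63 rad, so I pushed the rod the rest of the way to about 1.62 rad with the closed fingertips. That push peaked briefly at about 40 N resultant at the wrist when the fingers first met the rod's tip. The contact was at the fingertips, not the gripper's body.
- I gripped the bar again and lowered the lid in small steps until the rod took it. The highest force while lowering was about 16 N at mid-way, from a slightly wrong arc radius. At contact it was about 8 N, which I eased off before opening the jaws.

**Last checks:**
- For about 2 s after release, the bar (z about 270 mm) and the slot (619, -58, 189) stayed put. That puts the lid at roughly 0.68–0.70 rad and the rod at 1.62 rad, both within the stated ranges.
- The rod's tip is hidden in the slot in the pictures, so I could not see it directly. My geometry puts it about 2 mm from the slot's middle.
- The white jar is within 4 mm of where it started. The amber jar and the scoop had no starting measurement; they look unmoved in the pictures.
- In its last pictures each camera missed a jar: the side camera the white one, the top camera the amber one under the lid. I did not check the green jar or the other bench items with the detector.

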